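Unpile the radio station accessories onto their stands

ROBOT

A 7-joint arm with a two-finger parallel gripper is mounted at the origin on the work surface. World frame = base frame: x ahead of the robot, y to its left, z up, the work surface at z = 0. Lengths are in m, angles in rad, forces in N, time in s.
With the tool pointing down it reaches from about 0.35 to 0.9 m from the base axis. Payload 7.2 kg.
Tool frame: the origin (TCP) lies at the very end of the fingers, on their centre line; the grasp point (between the pads) lies 19 mm behind it (ctrl.grip_point_offset is the distance from the TCP to the grasp point, in m); y points along the fingers, z is the direction in which the jaws open and shut, and the axes are right-handed (so a half turn about y gives the same grasp; the last joint's range is limited). The gripper opens to 85 mm and grips with 20 to 120 N. Pads are 22 mm wide; open, the fingers measure 114 mm over their backs; the gripper's body (76 mm by 85 mm) begins 54 mm behind the grasp point. The pads swing forward as they close: fully open they stand 13 mm farther back than shut.
Start: joints at [1.042, 0.411, -0.013, 1.596, 0.006, 1.134, -0.082], TCP at [0.278, -0.56, 0.231] pointing down, gripper open.
Joint ranges: [-2.95, 2.95], [-0.29, 1.99], [-1.47, 1.44], [0.14, 2.54], [-1.03, 4.17], [0.13, 1.85], [-2.86, 2.86]. Speed limits (rad/s): [2.39, 2.39, 3.01, 3.01, 3.14, 3.14, 3.14].

INTERFACE

Orientations are given as a rotation vector (axis times angle).
In Python, from plant import ctrl gives the robot as it stands. The module is installed in compiled form; this text tells all that it offers.
- The arm moves only by the tool servo_tool, never from a script. Its argument "increments" is a list of rows, each an object of numbers: "dx", "dy", "dz": the shift along the world's x, y, z in mm; "ax", "ay", "az": the turn, a rotation vector about the world's x, y, z in degrees. A call has 1 to 5 rows; each row is the pose to reach, as a shift and turn from the pose commanded when the call began; what a row does not reach only later rows make up. A row lasts 1/10 s, in which the tool goes at most 50 mm and 8.59 degrees, less where a joint would pass 70% of its speed; a pose out of reach is approached as far as the arm can. A call with a gripper value outside its range is refused whole. "gripper" is the finger opening in mm, from 0 to 85.4, set as the call begins (left out, the last holds). The fingers move at their own pace and stop on an object; "newtons" is the grip in N (left out, the last holds). Time passes only in rows, so rows that repeat a pose let the fingers close. It gives the time, the measured TCP pose, the force and the opening at its end, in the units of the state.
- ctrl.get_state(): the state, without advancing time (a new reading comes with each control period).
- ctrl.capture(name): name is "scene" or "top" or "wrist"; returns the picture (400x640x3 uint8, red, green, blue); there is no depth.
- ctrl.camera_info(name): a dict with "intrinsics" (3x3 intrinsics, pixels), "R" (3x3) and "t" (3): a world point X has camera coordinates R X + t; the wrist camera has in their place "tool_from_camera" (4x4, takes a point from camera to tool coordinates, whose origin is the TCP and whose axes are the tool frame's). Camera axes: x right, y down, z forward; pixel columns grow to the right and rows downward; lengths in m; the calibration is good to about 2 mm. A picture is of the moment at which its call begins: read the wrist's pose just before it. camera_info takes no time and is no camera call.
- ctrl.sign_off(): hands the job in, once; it reports no verdict.
The state is a dict: "time_s": time; "joint_positions": joint angles; "qvel": joint speeds; "effort": joint torques, N m; "ee_pos": TCP position; "orientation": TCP orientation; "ft_force": force on the tool from outside, world axes, zero at the start; "moment": the same for the moment, N m; "gripper_width": finger opening in m.
Only numpy, scipy, OpenCV 4.12 (cv2) and the standard library are available. Lean on these libraries where they do the work, as an engineer would, in place of code of your own. Each camera call takes 0.05 s, during which the arm holds its last target. There are 200 camera calls.

TASK

The radio accessories have been left in one pile on the desk. Take the pile apart from the top down, one piece at a time, and set each piece flat in the middle of the black rubber stand that has its own outline (round, square, medium oblong, long oblong), lined up with the stand. Put the pieces down, do not drop or tip them, and leave the mug and the handheld radio where they stand.

Things in the scene. Friction and masses are not known exactly. Their poses are not given: they have to be found in the camera images.
- load_center (a point): dummy load, top of the pile: upright ribbed dark and silver cylinder, 40 mm diameter, 46 mm high, with a brass socket (16 mm diameter, 10 mm high) on top of that; about 0.16 kg. The point is on its axis half-way up the cylinder (23 mm above its underside), z up. Any yaw will do
- filter_center (a point): filter box, second from the top: plain aluminium, 56 x 56 mm, 40 mm high, about 0.22 kg. The point is its centre (20 mm above its underside), x and y along its sides, z up. It may be turned by any quarter turn
- meter_center (a point): power meter, third from the top: grey oblong box, 60 mm along its x, 112 mm along its y, 42 mm high, two white dials on its -x side; about 0.35 kg. The point is its centre (21 mm above its underside), z up. Either way round will do
- tuner_center (a point): antenna tuner, bottom of the pile, standing on the desk: dark steel oblong box, 62 mm along its x, 164 mm along its y, 44 mm high, two black knobs (22 mm diameter, standing out 7 mm) on its -x side 60 mm either side of the middle; about 0.55 kg. The point is the centre of the box (22 mm above its underside), z up. Either way round will do
- round_stand_top (a point): fixed flat rubber plate, 8 mm high, round, 54 mm diameter; the point is the centre of its top face (8 mm above the desk), z up. It is the stand of the dummy load.
- square_stand_top (a point): fixed flat rubber plate, 8 mm high, 68 x 68 mm; the point is the centre of its top face (8 mm above the desk), z up, x and y along its sides. It is the stand of the filter box.
- medium_stand_top (a point): fixed flat rubber plate, 8 mm high, 72 mm along its x, 124 mm along its y; the point is the centre of its top face (8 mm above the desk), z up. It is the stand of the power meter.
- long_stand_top (a point): fixed flat rubber plate, 8 mm high, 74 mm along its x, 176 mm along its y; the point is the centre of its top face (8 mm above the desk), z up. It is the stand of the tuner.
- mug_center (a point): bystander: loose white mug, 76 mm diameter, 90 mm high, handle towards its +y; it stands among the stands. The point is its centre, 45 mm above the desk. Leave it alone
- handheld_center (a point): bystander: loose dark handheld radio standing in its charger foot (75 x 80 mm), 205 mm high with its aerial, at the left edge of the work. The point is 65 mm above the desk. Leave it alone
Mind the look-alikes: they are no part of the job. What is shaped like the part that bears round_stand_top but brown or red is not meant.

How it is judged:
On the way, in this order (a step that is already met when the one before it is completed fails the run):
1. the round dummy load stands on its own stand, let go (horizontal distance between load_center and round_stand_top below 0.012 m and z of load_center in the frame of round_stand_top between 0.018 and 0.028 m and angle between load_center's own z axis and vertical below 0.1 rad and linear speed of load below 0.02 m/s and contact force between the fingers and load below 0.1 N), for 0.2 s.
2. the square filter box stands on its own stand, let go (horizontal distance between filter_center and square_stand_top below 0.012 m and z of filter_center in the frame of square_stand_top between 0.015 and 0.025 m and angle between filter_center's own z axis and vertical below 0.1 rad and (angle between the x axis of filter_center and the x axis of square_stand_top, either way round below 0.2 rad or angle between the x axis of filter_center and the y axis of square_stand_top, either way round below 0.2 rad) and linear speed of filter below 0.02 m/s and contact force between the fingers and filter below 0.1 N), for 0.2 s.
3. the power meter stands on its own stand, let go (horizontal distance between meter_center and medium_stand_top below 0.012 m and z of meter_center in the frame of medium_stand_top between 0.016 and 0.026 m and angle between meter_center's own z axis and vertical below 0.1 rad and angle between the x axis of meter_center and the x axis of medium_stand_top, either way round below 0.2 rad and linear speed of meter below 0.02 m/s and contact force between the fingers and meter below 0.1 N), for 0.2 s.
4. the long tuner stands on its own stand, let go (horizontal distance between tuner_center and long_stand_top below 0.012 m and z of tuner_center in the frame of long_stand_top between 0.017 and 0.027 m and angle between tuner_center's own z axis and vertical below 0.1 rad and angle between the x axis of tuner_center and the x axis of long_stand_top, either way round below 0.2 rad and linear speed of tuner below 0.02 m/s and contact force between the fingers and tuner below 0.1 N), for 0.2 s.
At the end, for the whole second after the job is handed in: Each piece rests, released and still, on the stand of its own outline: centre within 12 mm horizontally and 5 mm in height, tilt under 0.1 rad, sides within 0.2 rad of the stand's (oblongs either way round, square by any quarter turn, round at any yaw) (all of step 1 and all of step 2 and all of step 3 and all of step 4); the robot touches nothing.
It fails at once if a piece is tipped by more than 0.5 rad (angle between any of load_center, filter_center, meter_center, tuner_center's own z axis and vertical above 0.5 rad).
It fails at once if a piece is dropped (falls free faster than 0.5 m/s, about 13 mm) ((linear speed of load above 0.5 m/s and contact force between anything else and load below 0.05 N) or (linear speed of filter above 0.5 m/s and contact force between anything else and filter below 0.05 N) or (linear speed of meter above 0.5 m/s and contact force between anything else and meter below 0.05 N) or (linear speed of tuner above 0.5 m/s and contact force between anything else and tuner below 0.05 N)).
It fails at once if the mug is moved by more than 20 mm (distance of mug_center from where it was at the start of the episode above 0.02 m).
It fails at once if the handheld radio is moved by more than 20 mm (distance of handheld_center from where it was at the start of the episode above 0.02 m).
It also fails if it takes over 120 s, if anything falls off the work surface, if the arm or the gripper's body presses on something with over 40 N, if the wrist force passes 120 N, or if a joint passes its speed limit or range.

## Working session

There is one attempt and no reset: what is moved stays moved. The work goes in short steps, Python scripts to look and compute and a tool call to move; the robot and the scene stay as the last step left them, time stands still between calls to the robot, and variables do not carry over. Pictures are saved under pics/ and viewed, about 12 in all and at most 16, crops included, and the job is handed in when it is done.

Besides the shell and the picture viewer there is one more tool, called after ">>>" by a JSON object that holds its "op" and its "data", one argument or row to a line. servo_tool: Moves the arm, as the interface text tells. Its arguments: {"type":"object","properties":{"increments":{"type":"array","items":{"type":"object","properties":{"dx":{"type":"number"},"dy":{"type":"number"},"dz":{"type":"number"},"ax":{"type":"number"},"ay":{"type":"number"},"az":{"type":"number"}}}},"gripper":{"type":"number"},"newtons":{"type":"number"}},"required":["increments"]}

```bash
mkdir -p pics
python3 - <<'E'
from plant import ctrl
import cv2,numpy as np
np.set_printoptions(precision=4,suppress=True)
for n in("scene","top"):
    im=ctrl.capture(n); cv2.imwrite(f"pics/{n}0.png",im[:,:,::-1])
for n in("scene","top","wrist"): print(ctrl.camera_info(n))
s=ctrl.get_state();print(s['time_s'],s['ee_pos'],s['orientation'],ctrl.grip_point_offset,s['ft_force'])
E
```

```text
{'intrinsics': array([[401.3856,   0.    , 313.5048],
       [  0.    , 401.3856, 193.4316],
       [  0.    ,   0.    ,   1.    ]]), 'R': array([[-0.3748,  0.9271, -0.0067],
       [ 0.5859,  0.2313, -0.7767],
       [-0.7185, -0.295 , -0.6299]]), 't': array([ 0.0963, -0.2538,  1.5272])}
{'intrinsics': array([[403.5921,   0.    , 319.0291],
       [  0.    , 403.5921, 199.1004],
       [  0.    ,   0.    ,   1.    ]]), 'R': array([[ 0.013 , -0.9995,  0.0282],
       [-0.9945, -0.0158, -0.1032],
       [ 0.1036, -0.0268, -0.9943]]), 't': array([0.0921, 0.556 , 0.9939])}
{'intrinsics': array([[357.6197,   0.    , 324.2965],
       [  0.    , 357.6197, 196.7949],
       [  0.    ,   0.    ,   1.    ]]), 'tool_from_camera': array([[ 0.001 ,  0.9494,  0.314 , -0.0804],
       [ 0.0005, -0.314 ,  0.9494, -0.1427],
       [ 1.    , -0.0008, -0.0008,  0.0002],
       [ 0.    ,  0.    ,  0.    ,  1.    ]])}
0.1 [ 0.2777 -0.5594  0.2305] [-0.4614  1.9668 -1.964 ] 0.0187 [-1.0294  0.4563  0.7326]
```

View pics/top0.png

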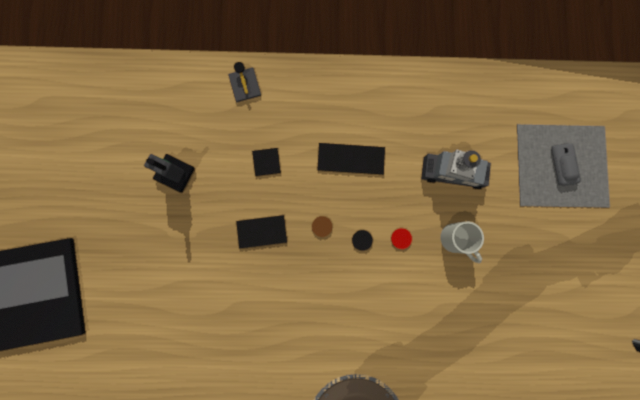

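View pics/scene0.png

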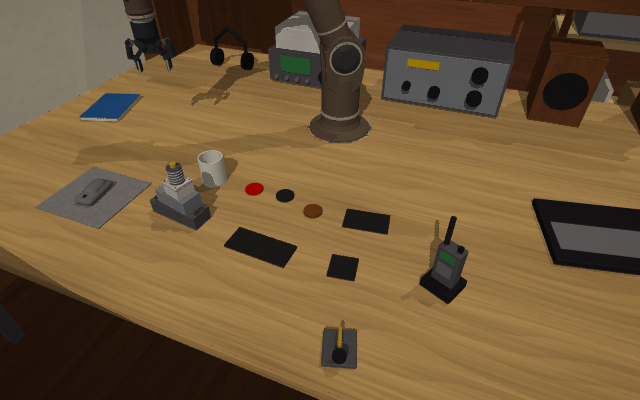

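Top view: the pile is at (457,168), mug at (462,238), handheld at (170,172). Stands: long (351,158), square (266,162), medium (261,232). Round candidates are brown (322,226), black (362,240) and red (401,238). I choose the black one. Next I measure the stands and check it in a close crop.

```bash
cat > h.py <<'E'
from plant import ctrl
import cv2,numpy as np
from scipy.spatial.transform import Rotation as Rn
np.set_printoptions(precision=4,suppress=True)
def cam(n,st=None):
    c=ctrl.camera_info(n);K=c['intrinsics']
    if n!='wrist': return K,c['R'],c['t']
    T=np.eye(4);T[:3,:3]=Rn.from_rotvec(st['orientation']).as_matrix();T[:3,3]=st['ee_pos']
    W=np.linalg.inv(T@c['tool_from_camera']);return K,W[:3,:3],W[:3,3]
def plane(C,uv,z):
    K,R,t=C;uv=np.atleast_2d(np.asarray(uv,float))
    d=np.c_[uv,np.ones(len(uv))]@np.linalg.inv(K).T@R
    o=-R.T@t;return o+d*((z-o[2])/d[:,2])[:,None]
def proj(C,X):
    K,R,t=C;p=(np.atleast_2d(X)@R.T+t)@K.T;return p[:,:2]/p[:,2:]
def rect(C,cnt,z):
    P=plane(C,cnt.reshape(-1,2),z)[:,:2]
    (c,s,a)=cv2.minAreaRect((P*1000).astype(np.float32));
    if s[0]>s[1]: s=s[::-1];a-=90   # a = direction of short side
    return np.round(c,1),np.round(s,1),round((a+90)%180-90,1)
def look(n,name,box=None,k=1):
    st=ctrl.get_state();im=ctrl.capture(n)[:,:,::-1].copy()
    o=im if box is None else im[box[1]:box[3],box[0]:box[2]]
    cv2.imwrite(f'pics/{name}.png',cv2.resize(o,None,fx=k,fy=k,interpolation=cv2.INTER_CUBIC));return st,im
E
python3 - <<'E'
from h import *
im=cv2.imread('pics/top0.png');C=cam('top')
m=(im.max(2)<45).astype(np.uint8);m[:100]=0
for c in cv2.findContours(m,0,1)[0]:
    if cv2.contourArea(c)>150:
        x,y,w,h=cv2.boundingRect(c);print((x,y,w,h),rect(C,c,.008))
a=cv2.resize(im[130:270,410:500],None,fx=4.2,fy=4.2,interpolation=2)
b=cv2.resize(im[205:265,305:415],None,fx=3.5,fy=3.5,interpolation=2)
s=cv2.imread('pics/scene0.png');b2=cv2.resize(s[145:235,140:240],None,fx=3.8,fy=3.8,interpolation=2)
o=np.zeros((588,790,3),np.uint8);o[:588,:378]=a;o[:210,385:770]=b;o[220:562,385:765]=b2
cv2.imwrite('pics/crop.png',o)
E
```

```text
(0, 239, 85, 112) (array([312.7, 793.7]), array([204.4, 238.5]), -78.6)
(353, 231, 19, 19) (array([453.2, -11.8]), array([45.9, 46.4]), 0.7)
(237, 216, 49, 32) (array([471.4, 245.6]), array([ 67.4, 119.4]), 7.8)
(147, 155, 47, 37) (array([625.3, 490.4]), array([ 71.3, 118.4]), -24.6)
(253, 149, 27, 27) (array([652.2, 238.5]), array([62.1, 63.7]), -81.6)
(318, 144, 66, 30) (array([664.7,  17.8]), array([ 70. , 169.7]), -2.7)
```

View pics/crop.png

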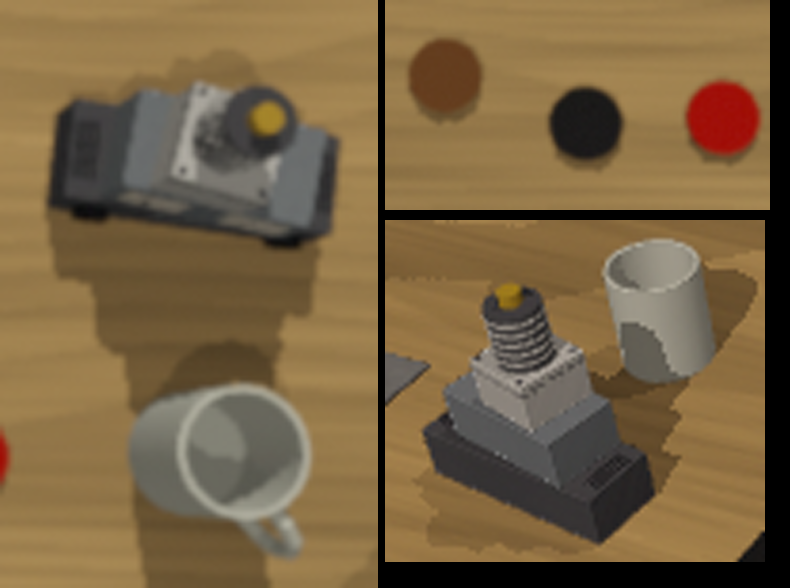

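Close crop: the round stand at (362,240) is black with brown and red ones either side, so the choice is confirmed. The brass socket is at top-image px (473.6,158), with the filter box, meter and tuner below it. Knobs and dials face the robot.

Run:
```python
from h import *
C=cam('top');S=cam('scene')
print('socket top',plane(C,(473.6,158.1),.182), 'scene',plane(S,(140+509/3.8,145+(290-220)/3.8),.182))
print('mug rim',plane(C,(410+245/4.2,130+450/4.2),.09))
q=lambda x,y:(410+x/4.2,130+y/4.2)
print('filter corners',plane(C,[q(203,83),q(172,175),q(272,205)],.126))
print('meter -x top edge',plane(C,[q(125,190),q(292,222)],.086))
print('tuner -x top edge',plane(C,[q(52,200),q(328,228)],.044), 'left far',plane(C,q(75,103),.044))
print('mouse pad left',plane(C,[(517,126),(521,206)],0))
s=ctrl.get_state();print(Rn.from_rotvec(s['orientation']).as_matrix())
```

```text
socket top [[ 0.6343 -0.2336  0.182 ]] scene [[0.541  0.0076 0.182 ]]
mug rim [[ 0.4628 -0.2543  0.09  ]]
filter corners [[ 0.6655 -0.2215  0.126 ]
 [ 0.6133 -0.203   0.126 ]
 [ 0.5975 -0.2584  0.126 ]]
meter -x top edge [[ 0.6112 -0.1898  0.086 ]
 [ 0.5942 -0.2867  0.086 ]]
tuner -x top edge [[ 0.6115 -0.1594  0.044 ]
 [ 0.5974 -0.3267  0.044 ]] left far [[ 0.671  -0.1742  0.044 ]]
mouse pad left [[ 0.7634 -0.4302  0.    ]
 [ 0.5477 -0.4326  0.    ]]
[[-0.8957 -0.0007  0.4447]
 [-0.4447  0.0012 -0.8957]
 [ 0.0001 -1.     -0.0014]]
```

>>> {"op": "servo_tool", "data": {
  "increments": [
    {"dx": 40,"dy": 30,"dz": 8,"az": 6},
    {"dx": 80,"dy": 65,"dz": 20,"az": 14},
    {"dx": 120,"dy": 100,"dz": 30,"az": 22},
    {"dx": 160,"dy": 135,"dz": 40,"az": 30},
    {"dx": 195,"dy": 170,"dz": 50,"az": 38}
  ]
}}

```text
$.increments[0]: bad value
```

>>> {"op": "servo_tool", "data": {
  "increments": [
    {"dx": 40,"dy": 40,"az": 7},
    {"dx": 80,"dy": 80,"az": 14},
    {"dx": 120,"dy": 120,"az": 21},
    {"dx": 150,"dy": 150,"az": 26},
    {"dx": 150,"dy": 150,"az": 26}
  ]
}}

```text
$.increments[0]: bad value
```

Run:
```python
from h import *
st,im=look('wrist','w1');print(st['ee_pos'],st['joint_positions'],Rn.from_rotvec(st['orientation']).as_matrix()[:,2])
W=cam('wrist',st);T=cam('top')
print('pred socket px',proj(W,[.634,-.234,.182]),'scene',plane(cam('scene'),(172.6,163.4),.182))
```

```text
[ 0.2777 -0.5594  0.2305] [ 1.0418  0.4118 -0.0127  1.597   0.0056  1.1343 -0.0822] [ 0.4447 -0.8957 -0.0014]
pred socket px [[ -452.6972 -2272.3664]] scene [[ 0.6357 -0.2336  0.182 ]]
```

View pics/w1.png

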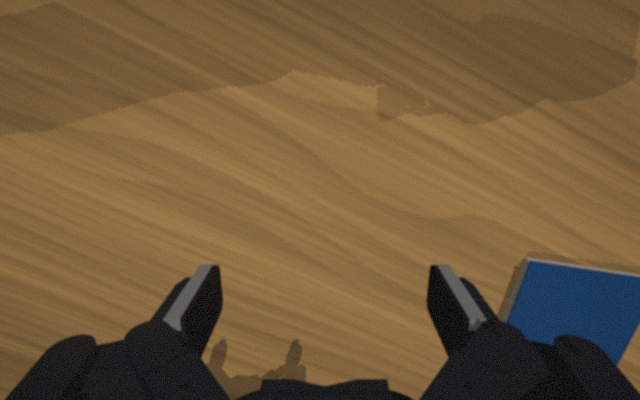

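The wrist picture shows only bare desk and the blue book, because the arm hasn't moved: the rows were refused, probably for want of all six fields. The scene view agrees with top on the socket to 2 mm.

>>> {"op": "servo_tool", "data": {
  "increments": [
    {"dx": 40,"dy": 30,"dz": 8,"ax": 0,"ay": 0,"az": 6},
    {"dx": 80,"dy": 65,"dz": 20,"ax": 0,"ay": 0,"az": 14},
    {"dx": 120,"dy": 100,"dz": 30,"ax": 0,"ay": 0,"az": 22},
    {"dx": 160,"dy": 135,"dz": 40,"ax": 0,"ay": 0,"az": 30},
    {"dx": 195,"dy": 170,"dz": 50,"ax": 0,"ay": 0,"az": 38}
  ]
}}

```text
time_s: 0.65
ee_pos: [0.4644, -0.3978, 0.2788]
orientation: [-0.967, 1.527, -1.526]
ft_force: [0.5, -0.4, 0.7]
gripper_width: 0.0856
```

>>> {"op": "servo_tool", "data": {
  "increments": [
    {"dx": 33,"dy": 32,"dz": 0,"ax": 0,"ay": 0,"az": 6},
    {"dx": 66,"dy": 64,"dz": 0,"ax": 0,"ay": 0,"az": 12},
    {"dx": 100,"dy": 96,"dz": 0,"ax": 0,"ay": 0,"az": 19},
    {"dx": 133,"dy": 130,"dz": 0,"ax": 0,"ay": 0,"az": 26},
    {"dx": 162,"dy": 156,"dz": 0,"ax": 0,"ay": 0,"az": 26}
  ]
}}

```text
time_s: 1.15
ee_pos: [0.6266, -0.2405, 0.2783]
orientation: [-1.214, 1.2, -1.199]
ft_force: [0.0, -0.4, 0.2]
gripper_width: 0.0857
```

>>> {"op": "servo_tool", "data": {
  "increments": [
    {"dx": 0,"dy": 0,"dz": 0,"ax": 0,"ay": 0,"az": 0},
    {"dx": 0,"dy": 0,"dz": 0,"ax": 0,"ay": 0,"az": 0}
  ]
}}

```text
time_s: 1.35
ee_pos: [0.6256, -0.2421, 0.2778]
orientation: [-1.214, 1.204, -1.201]
ft_force: [-0.1, 0.0, 0.9]
gripper_width: 0.0853
```

Run:
```python
from h import *
st,im=look('wrist','w2');print(st['ee_pos'],st['joint_positions'],Rn.from_rotvec(st['orientation']).as_matrix()[:,2])
W=cam('wrist',st)
print('pred socket px',proj(W,[.6345,-.2335,.182]))
```

```text
[ 0.6256 -0.2421  0.2778] [ 0.5342  0.4882 -0.3611  1.391   0.1728  1.2947  0.1737] [ 1.      0.0092 -0.0012]
pred socket px [[337.7629 187.5557]]
```

View pics/w2.png

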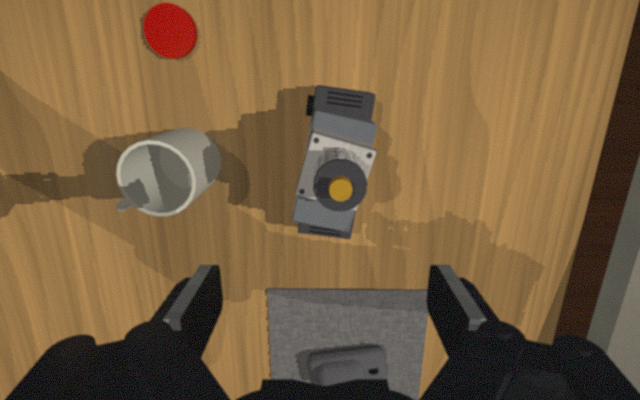

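Wrist view: socket at (340,189), predicted (338,188), so the estimate holds to about 1 mm. Mug at (165,175), red stand at (169,30), mouse below. Descending on the load.

>>> {"op": "servo_tool", "data": {
  "increments": [
    {"dx": 10,"dy": 9,"dz": -30,"ax": 0,"ay": 0,"az": 0},
    {"dx": 10,"dy": 9,"dz": -65,"ax": 0,"ay": 0,"az": 0},
    {"dx": 10,"dy": 9,"dz": -100,"ax": 0,"ay": 0,"az": 0},
    {"dx": 10,"dy": 9,"dz": -130,"ax": 0,"ay": 0,"az": 0},
    {"dx": 10,"dy": 9,"dz": -130,"ax": 0,"ay": 0,"az": 0}
  ]
}}

```text
time_s: 1.9
ee_pos: [0.6313, -0.2357, 0.144]
orientation: [-1.216, 1.213, -1.201]
ft_force: [-0.6, -0.0, -1.0]
gripper_width: 0.0852
```

>>> {"op": "servo_tool", "data": {
  "increments": [
    {"dx": 4,"dy": 2,"dz": -10,"ax": 0,"ay": 0,"az": 0},
    {"dx": 4,"dy": 2,"dz": -10,"ax": 0,"ay": 0,"az": 0}
  ]
}}

```text
time_s: 2.1
ee_pos: [0.6398, -0.2326, 0.1393]
orientation: [-1.211, 1.204, -1.205]
ft_force: [1.0, 0.1, -0.0]
gripper_width: 0.0855
```

>>> {"op": "servo_tool", "data": {
  "increments": [
    {"dx": 0,"dy": 0,"dz": 0,"ax": 0,"ay": 0,"az": 0},
    {"dx": 0,"dy": 0,"dz": 0,"ax": 0,"ay": 0,"az": 0},
    {"dx": 0,"dy": 0,"dz": 0,"ax": 0,"ay": 0,"az": 0},
    {"dx": 0,"dy": 0,"dz": 0,"ax": 0,"ay": 0,"az": 0},
    {"dx": 0,"dy": 0,"dz": 0,"ax": 0,"ay": 0,"az": 0}
  ],
  "gripper": 30,
  "newtons": 30
}}

```text
time_s: 2.6
ee_pos: [0.6395, -0.2324, 0.1396]
orientation: [-1.212, 1.203, -1.205]
ft_force: [-1.8, -0.2, 6.0]
gripper_width: 0.0389
```

>>> {"op": "servo_tool", "data": {
  "increments": [
    {"dx": 0,"dy": 0,"dz": 0,"ax": 0,"ay": 0,"az": 0},
    {"dx": 0,"dy": 0,"dz": 0,"ax": 0,"ay": 0,"az": 0},
    {"dx": 0,"dy": 0,"dz": 0,"ax": 0,"ay": 0,"az": 0},
    {"dx": 0,"dy": 0,"dz": 0,"ax": 0,"ay": 0,"az": 0},
    {"dx": 0,"dy": 0,"dz": 0,"ax": 0,"ay": 0,"az": 0}
  ]
}}

```text
time_s: 3.1
ee_pos: [0.6395, -0.2324, 0.1397]
orientation: [-1.212, 1.203, -1.205]
ft_force: [-2.4, 0.2, 5.3]
gripper_width: 0.0392
```

>>> {"op": "servo_tool", "data": {
  "increments": [
    {"dx": 0,"dy": 0,"dz": 5,"ax": 0,"ay": 0,"az": 0},
    {"dx": 0,"dy": 0,"dz": 15,"ax": 0,"ay": 0,"az": 0},
    {"dx": 0,"dy": 0,"dz": 32,"ax": 0,"ay": 0,"az": 0},
    {"dx": 0,"dy": 0,"dz": 50,"ax": 0,"ay": 0,"az": 0},
    {"dx": 0,"dy": 0,"dz": 60,"ax": 0,"ay": 0,"az": 0}
  ]
}}

```text
time_s: 3.6
ee_pos: [0.6399, -0.2323, 0.2007]
orientation: [-1.211, 1.202, -1.205]
ft_force: [0.0, -0.9, -0.8]
gripper_width: 0.0388
```

>>> {"op": "servo_tool", "data": {
  "increments": [
    {"dx": -10,"dy": 14,"dz": 0,"ax": 0,"ay": 0,"az": 0},
    {"dx": -30,"dy": 38,"dz": 0,"ax": 0,"ay": 0,"az": 0},
    {"dx": -55,"dy": 66,"dz": 0,"ax": 0,"ay": 0,"az": 0},
    {"dx": -80,"dy": 95,"dz": 0,"ax": 0,"ay": 0,"az": 0},
    {"dx": -105,"dy": 125,"dz": 0,"ax": 0,"ay": 0,"az": 0}
  ]
}}

```text
time_s: 4.1
ee_pos: [0.5331, -0.1063, 0.1987]
orientation: [-1.212, 1.204, -1.204]
ft_force: [-0.4, 1.2, -1.1]
gripper_width: 0.0393
```

>>> {"op": "servo_tool", "data": {
  "increments": [
    {"dx": -22,"dy": 28,"dz": 0,"ax": 0,"ay": 0,"az": 0},
    {"dx": -44,"dy": 55,"dz": 0,"ax": 0,"ay": 0,"az": 0},
    {"dx": -62,"dy": 76,"dz": 0,"ax": 0,"ay": 0,"az": 0},
    {"dx": -74,"dy": 89,"dz": 0,"ax": 0,"ay": 0,"az": 0},
    {"dx": -80,"dy": 95,"dz": 0,"ax": 0,"ay": 0,"az": 0}
  ]
}}

```text
time_s: 4.6
ee_pos: [0.4536, -0.0113, 0.199]
orientation: [-1.213, 1.202, -1.203]
ft_force: [0.3, -0.7, -0.3]
gripper_width: 0.0394
```

Run:
```python
from h import *
st,im=look('wrist','w3');print(st['ee_pos'],st['gripper_width'],Rn.from_rotvec(st['orientation']).as_matrix()[:,1:])
W=cam('wrist',st)
st,t=look('top','t1')
m=(im.max(2)<45).astype(np.uint8)
for c in cv2.findContours(m,0,1)[0]:
    if cv2.contourArea(c)>150:
        x,y,w,h=cv2.boundingRect(c);print((x,y,w,h),rect(W,c,.008))
print('pred stand px',proj(W,[.453,-.012,.008]))
```

```text
[ 0.4536 -0.0113  0.199 ] 0.0394057892775693 [[ 0.0005  1.    ]
 [-0.0003  0.0084]
 [-1.      0.0005]]
(56, 253, 538, 147) (array([ 455. , -200.4]), array([196. , 648.9]), -89.6)
(299, 142, 53, 53) (array([454. , -12.7]), array([50. , 51.1]), 0.4)
(493, 38, 126, 190) (array([664.3,  16.3]), array([ 74.8, 172.5]), -2.7)
pred stand px [[323.9416 167.9047]]
```

View pics/w3.png

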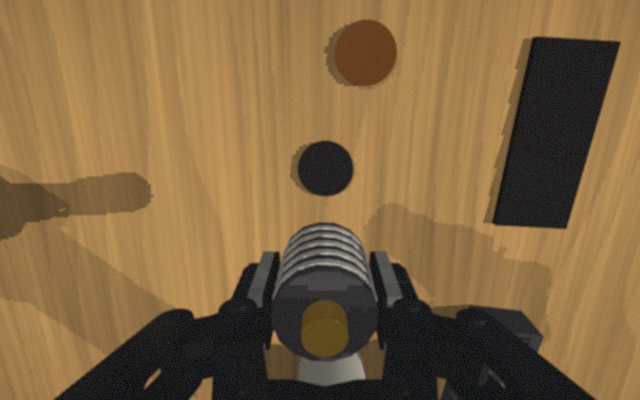

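The load hangs upright between the pads. The black round stand sits at (325,168), giving (454,-13) mm, and the brown one is at (365,52). Lowering.

>>> {"op": "servo_tool", "data": {
  "increments": [
    {"dx": 0,"dy": -1,"dz": -30,"ax": 0,"ay": 0,"az": 0},
    {"dx": 0,"dy": -1,"dz": -70,"ax": 0,"ay": 0,"az": 0},
    {"dx": 0,"dy": -1,"dz": -110,"ax": 0,"ay": 0,"az": 0},
    {"dx": 0,"dy": -1,"dz": -145,"ax": 0,"ay": 0,"az": 0},
    {"dx": 0,"dy": -1,"dz": -165,"ax": 0,"ay": 0,"az": 0}
  ]
}}

```text
time_s: 5.2
ee_pos: [0.4538, -0.0145, 0.0308]
orientation: [-1.214, 1.207, -1.204]
ft_force: [0.5, -1.0, -2.8]
gripper_width: 0.0391
```

>>> {"op": "servo_tool", "data": {
  "increments": [
    {"dx": 0,"dy": 0,"dz": -3,"ax": 0,"ay": 0,"az": 0},
    {"dx": 0,"dy": 0,"dz": -3,"ax": 0,"ay": 0,"az": 0}
  ]
}}

```text
time_s: 5.4
ee_pos: [0.4547, -0.0138, 0.0303]
orientation: [-1.213, 1.205, -1.204]
ft_force: [-0.1, -0.0, -0.7]
gripper_width: 0.039
```

>>> {"op": "servo_tool", "data": {
  "increments": [
    {"dx": 0,"dy": 1,"dz": -3,"ax": 0,"ay": 0,"az": 0},
    {"dx": 0,"dy": 1,"dz": -6,"ax": 0,"ay": 0,"az": 0},
    {"dx": 0,"dy": 1,"dz": -7,"ax": 0,"ay": 0,"az": 0},
    {"dx": 0,"dy": 1,"dz": -7,"ax": 0,"ay": 0,"az": 0}
  ]
}}

```text
time_s: 5.8
ee_pos: [0.4545, -0.0123, 0.024]
orientation: [-1.212, 1.203, -1.205]
ft_force: [0.4, -0.9, -1.4]
gripper_width: 0.0393
```

>>> {"op": "servo_tool", "data": {
  "increments": [
    {"dx": 0,"dy": 0,"dz": -1,"ax": 0,"ay": 0,"az": 0},
    {"dx": 0,"dy": 0,"dz": -1.5,"ax": 0,"ay": 0,"az": 0}
  ]
}}

```text
time_s: 6.0
ee_pos: [0.4543, -0.0123, 0.0222]
orientation: [-1.212, 1.204, -1.204]
ft_force: [-0.1, 0.0, -0.9]
gripper_width: 0.0391
```

>>> {"op": "servo_tool", "data": {
  "increments": [
    {"dx": 0,"dy": 0,"dz": -1,"ax": 0,"ay": 0,"az": 0},
    {"dx": 0,"dy": 0,"dz": -1.5,"ax": 0,"ay": 0,"az": 0},
    {"dx": 0,"dy": 0,"dz": -1.5,"ax": 0,"ay": 0,"az": 0}
  ]
}}

```text
time_s: 6.3
ee_pos: [0.4543, -0.0122, 0.0215]
orientation: [-1.213, 1.203, -1.205]
ft_force: [-4.2, -0.1, 13.9]
gripper_width: 0.0389
```

Contact at 14 N. Releasing and rising.

>>> {"op": "servo_tool", "data": {
  "increments": [
    {"dx": 0,"dy": 0,"dz": 0,"ax": 0,"ay": 0,"az": 0},
    {"dx": 0,"dy": 0,"dz": 0,"ax": 0,"ay": 0,"az": 0},
    {"dx": 0,"dy": 0,"dz": 0,"ax": 0,"ay": 0,"az": 0},
    {"dx": 0,"dy": 0,"dz": 0,"ax": 0,"ay": 0,"az": 0},
    {"dx": 0,"dy": 0,"dz": 0,"ax": 0,"ay": 0,"az": 0}
  ],
  "gripper": 85
}}

```text
time_s: 6.8
ee_pos: [0.4542, -0.0122, 0.0205]
orientation: [-1.213, 1.204, -1.204]
ft_force: [-0.6, 0.2, 0.1]
gripper_width: 0.085
```

>>> {"op": "servo_tool", "data": {
  "increments": [
    {"dx": 0,"dy": 0,"dz": 30,"ax": 0,"ay": 0,"az": 0},
    {"dx": 0,"dy": 0,"dz": 75,"ax": 0,"ay": 0,"az": 0},
    {"dx": 0,"dy": 0,"dz": 120,"ax": 0,"ay": 0,"az": 0},
    {"dx": 0,"dy": 0,"dz": 160,"ax": 0,"ay": 0,"az": 0},
    {"dx": 0,"dy": 0,"dz": 190,"ax": 0,"ay": 0,"az": 0}
  ]
}}

```text
time_s: 7.3
ee_pos: [0.4547, -0.0121, 0.2132]
orientation: [-1.211, 1.202, -1.205]
ft_force: [-0.5, -0.1, -0.1]
gripper_width: 0.085
```

>>> {"op": "servo_tool", "data": {
  "increments": [
    {"dx": 30,"dy": -35,"dz": 5,"ax": 0,"ay": 0,"az": -5},
    {"dx": 60,"dy": -70,"dz": 10,"ax": 0,"ay": 0,"az": -10},
    {"dx": 90,"dy": -105,"dz": 15,"ax": 0,"ay": 0,"az": -16},
    {"dx": 120,"dy": -140,"dz": 20,"ax": 0,"ay": 0,"az": -16},
    {"dx": 150,"dy": -175,"dz": 30,"ax": 0,"ay": 0,"az": -16}
  ]
}}

```text
time_s: 7.8
ee_pos: [0.6047, -0.1887, 0.24]
orientation: [-1.069, 1.408, -1.406]
ft_force: [1.2, 1.3, 1.1]
gripper_width: 0.085
```

>>> {"op": "servo_tool", "data": {
  "increments": [
    {"dx": 15,"dy": -25,"dz": 0,"ax": 0,"ay": 0,"az": 0},
    {"dx": 27,"dy": -52,"dz": 0,"ax": 0,"ay": 0,"az": 0},
    {"dx": 27,"dy": -52,"dz": 0,"ax": 0,"ay": 0,"az": 0},
    {"dx": 27,"dy": -52,"dz": 0,"ax": 0,"ay": 0,"az": 0}
  ]
}}

```text
time_s: 8.2
ee_pos: [0.6309, -0.2395, 0.2397]
orientation: [-1.068, 1.409, -1.406]
ft_force: [-0.8, 0.4, 0.5]
gripper_width: 0.085
```

Run:
```python
from h import *
st,im=look('wrist','w4');print(st['ee_pos'],Rn.from_rotvec(st['orientation']).as_matrix()[:,2])
W=cam('wrist',st)
s2,t=look('top','t2')
a=cv2.resize(im[60:270,200:460],None,fx=3,fy=2.85)[:598]
b=cv2.resize(t[205:265,305:415],(154,84))
o=np.zeros((598,800,3),np.uint8);o[:,:780]=a[:, :780];o[:84,:154]=b
cv2.imwrite('pics/w4c.png',o)
C=cam('top');print('expected socket px top',proj(C,[.454,-.0127,.064]))
br=((t[:,:,2]>120)&(t[:,:,0]<60)&(t[:,:,1]>80)).astype(np.uint8);br[:200]=0;br[270:]=0
ys,xs=np.where(br>0);k=(xs>340)&(xs<385);print('socket seen',xs[k].mean() if k.any() else None,ys[k].mean() if k.any() else None)
```

```text
[ 0.6309 -0.2395  0.2397] [ 0.9629 -0.2699 -0.0014]
expected socket px top [[365.47   239.5835]]
socket seen 365.0833333333333 243.70833333333334
```

View pics/w4c.png

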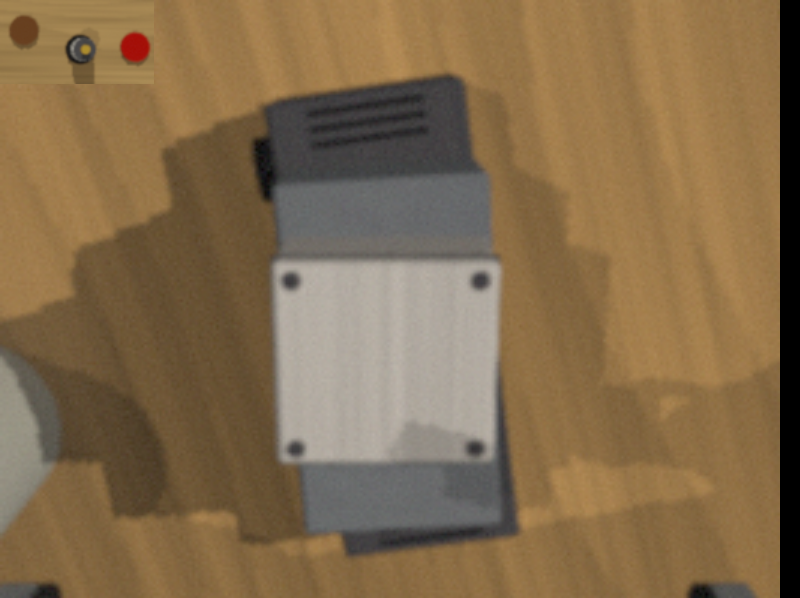

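Crop: the load stands on the black stand, with the socket at top px (366,240) against an expected (365.5,239.6). (The mask centroid is polluted by wood shadow.) The filter top has corners (275,262), (500,260), (497,462), (281,462) in the crop, nearly square with the tool.

Run:
```python
from h import *
st={'ee_pos':np.array([.6309,-.2395,.2397]),'orientation':ctrl.get_state()['orientation']}
W=cam('wrist',st);q=lambda L:np.array([(200+x/3,60+y/2.85) for x,y in L],np.float32)
def ang(P):d=P[1]-P[0];return round(np.degrees(np.arctan2(d[1],d[0])),1)
print('filter',rect(W,q([(275,262),(500,260),(497,462),(281,462)]),.126))
for n,L,z in(('meter',[(275,182),(490,172),(502,526),(305,532)],.086),('tuner',[(265,103),(460,75),(517,533),(347,555)],.044)):
    P=plane(W,q(L),z);print(n,P[:,:2].mean(0),'end edges',ang(P[:2]),ang(P[[3,2]]),np.linalg.norm(P[1]-P[0]),np.linalg.norm((P[0]+P[1]-P[2]-P[3])/2))
```

```text
filter (array([ 635.3, -237.8]), array([55.4, 55.7]), 74.4)
meter [ 0.6339 -0.2495] end edges -12.8 -13.5 0.058586930551117494 0.1113936806291998
tuner [ 0.636 -0.252] end edges -7.3 -6.9 0.05967828340764058 0.16240093606934206
```

>>> {"op": "servo_tool", "data": {
  "increments": [
    {"dx": 4,"dy": 1,"dz": -35,"ax": 0,"ay": 0,"az": 0},
    {"dx": 4,"dy": 1,"dz": -75,"ax": 0,"ay": 0,"az": 0},
    {"dx": 4,"dy": 1,"dz": -110,"ax": 0,"ay": 0,"az": 0},
    {"dx": 4,"dy": 1,"dz": -132,"ax": 0,"ay": 0,"az": 0},
    {"dx": 4,"dy": 1,"dz": -132,"ax": 0,"ay": 0,"az": 0}
  ]
}}

```text
time_s: 8.8
ee_pos: [0.6329, -0.2362, 0.1053]
orientation: [-1.072, 1.411, -1.401]
ft_force: [-0.5, 0.2, -0.6]
gripper_width: 0.0851
```

>>> {"op": "servo_tool", "data": {
  "increments": [
    {"dx": 0,"dy": 0,"dz": -2,"ax": 0,"ay": 0,"az": 0},
    {"dx": 0,"dy": 0,"dz": -4,"ax": 0,"ay": 0,"az": 0},
    {"dx": 0,"dy": 0,"dz": -4,"ax": 0,"ay": 0,"az": 0}
  ]
}}

```text
time_s: 9.1
ee_pos: [0.636, -0.2382, 0.1062]
orientation: [-1.067, 1.405, -1.408]
ft_force: [-0.6, 0.5, 1.1]
gripper_width: 0.0849
```

>>> {"op": "servo_tool", "data": {
  "increments": [
    {"dx": -1,"dy": 0,"dz": -4,"ax": 0,"ay": 0,"az": 0},
    {"dx": -1,"dy": 0,"dz": -7,"ax": 0,"ay": 0,"az": 0},
    {"dx": -1,"dy": 0,"dz": -7,"ax": 0,"ay": 0,"az": 0}
  ]
}}

```text
time_s: 9.4
ee_pos: [0.6339, -0.2383, 0.0972]
orientation: [-1.068, 1.407, -1.407]
ft_force: [-0.6, 0.7, 0.4]
gripper_width: 0.0848
```

>>> {"op": "servo_tool", "data": {
  "increments": [
    {"dx": 0,"dy": 0,"dz": 0,"ax": 0,"ay": 0,"az": 0},
    {"dx": 0,"dy": 0,"dz": 0,"ax": 0,"ay": 0,"az": 0},
    {"dx": 0,"dy": 0,"dz": 0,"ax": 0,"ay": 0,"az": 0},
    {"dx": 0,"dy": 0,"dz": 0,"ax": 0,"ay": 0,"az": 0},
    {"dx": 0,"dy": 0,"dz": 0,"ax": 0,"ay": 0,"az": 0}
  ],
  "gripper": 46,
  "newtons": 35
}}

```text
time_s: 9.9
ee_pos: [0.6343, -0.2383, 0.0978]
orientation: [-1.068, 1.407, -1.407]
ft_force: [-0.1, 0.8, 2.9]
gripper_width: 0.0553
```

>>> {"op": "servo_tool", "data": {
  "increments": [
    {"dx": 0,"dy": 0,"dz": 0,"ax": 0,"ay": 0,"az": 0},
    {"dx": 0,"dy": 0,"dz": 0,"ax": 0,"ay": 0,"az": 0}
  ]
}}

```text
time_s: 10.1
ee_pos: [0.6344, -0.2382, 0.0978]
orientation: [-1.068, 1.407, -1.407]
ft_force: [-0.9, 0.1, 2.4]
gripper_width: 0.0558
```

>>> {"op": "servo_tool", "data": {
  "increments": [
    {"dx": 0,"dy": 0,"dz": 5,"ax": 0,"ay": 0,"az": 0},
    {"dx": 0,"dy": 0,"dz": 17,"ax": 0,"ay": 0,"az": 0},
    {"dx": 0,"dy": 0,"dz": 37,"ax": 0,"ay": 0,"az": 0},
    {"dx": 0,"dy": 0,"dz": 57,"ax": 0,"ay": 0,"az": 0},
    {"dx": 0,"dy": 0,"dz": 70,"ax": 0,"ay": 0,"az": 0}
  ]
}}

```text
time_s: 10.6
ee_pos: [0.6348, -0.2383, 0.1698]
orientation: [-1.067, 1.405, -1.408]
ft_force: [-0.2, -0.5, -1.8]
gripper_width: 0.0554
```

>>> {"op": "servo_tool", "data": {
  "increments": [
    {"dx": 0,"dy": 15,"dz": 0,"ax": 0,"ay": 0,"az": 1},
    {"dx": 2,"dy": 45,"dz": 0,"ax": 0,"ay": 0,"az": 4},
    {"dx": 4,"dy": 85,"dz": 0,"ax": 0,"ay": 0,"az": 8},
    {"dx": 6,"dy": 125,"dz": 0,"ax": 0,"ay": 0,"az": 12},
    {"dx": 8,"dy": 165,"dz": 0,"ax": 0,"ay": 0,"az": 16}
  ]
}}

```text
time_s: 11.1
ee_pos: [0.6413, -0.0703, 0.1667]
orientation: [-1.215, 1.202, -1.2]
ft_force: [0.6, -0.3, -1.1]
gripper_width: 0.0554
```

>>> {"op": "servo_tool", "data": {
  "increments": [
    {"dx": 2,"dy": 40,"dz": 0,"ax": 0,"ay": 0,"az": 3},
    {"dx": 4,"dy": 80,"dz": 0,"ax": 0,"ay": 0,"az": 6},
    {"dx": 6,"dy": 120,"dz": 0,"ax": 0,"ay": 0,"az": 8},
    {"dx": 8,"dy": 160,"dz": 0,"ax": 0,"ay": 0,"az": 8},
    {"dx": 9,"dy": 200,"dz": 0,"ax": 0,"ay": 0,"az": 8}
  ]
}}

```text
time_s: 11.6
ee_pos: [0.65, 0.1295, 0.1666]
orientation: [-1.277, 1.1, -1.098]
ft_force: [0.1, -0.5, -1.6]
gripper_width: 0.0551
```

>>> {"op": "servo_tool", "data": {
  "increments": [
    {"dx": 0,"dy": 40,"dz": 0,"ax": 0,"ay": 0,"az": 0},
    {"dx": 0,"dy": 75,"dz": 0,"ax": 0,"ay": 0,"az": 0},
    {"dx": 0,"dy": 98,"dz": 0,"ax": 0,"ay": 0,"az": 0},
    {"dx": 0,"dy": 110,"dz": 0,"ax": 0,"ay": 0,"az": 0},
    {"dx": 0,"dy": 110,"dz": 0,"ax": 0,"ay": 0,"az": 0}
  ]
}}

```text
time_s: 12.1
ee_pos: [0.6497, 0.2395, 0.1668]
orientation: [-1.277, 1.099, -1.096]
ft_force: [-0.3, -0.3, -1.7]
gripper_width: 0.0552
```

```bash
cat > chk.py <<'E'
from h import *
import sys
st,im=look('wrist',sys.argv[1]);z=Rn.from_rotvec(st['orientation']).as_matrix()[:,2]
print(st['ee_pos'],st['gripper_width'],'jaw',np.degrees(np.arctan2(z[1],z[0])),'q',st['joint_positions'])
W=cam('wrist',st);m=(im.max(2)<45).astype(np.uint8)
for c in cv2.findContours(m,0,1)[0]:
    if cv2.contourArea(c)>300:
        x,y,w,h=cv2.boundingRect(c);print((x,y,w,h),rect(W,c,.008))
E
python3 chk.py w5
```

```text
[0.6497 0.2395 0.1668] 0.055184344364884175 jaw 8.634567995647101 q [-0.1226  0.6273 -0.4714  1.4576  0.2977  1.1291 -0.4939]
(43, 267, 564, 133) (array([674. ,  71.2]), array([162.1, 614. ]), -81.3)
(291, 141, 77, 59) (array([652.6, 244.8]), array([51.7, 65.3]), -81.4)
(108, 64, 64, 144) (array([486. , 246.7]), array([ 48.5, 120.5]), 8.2)
```

View pics/w5.png

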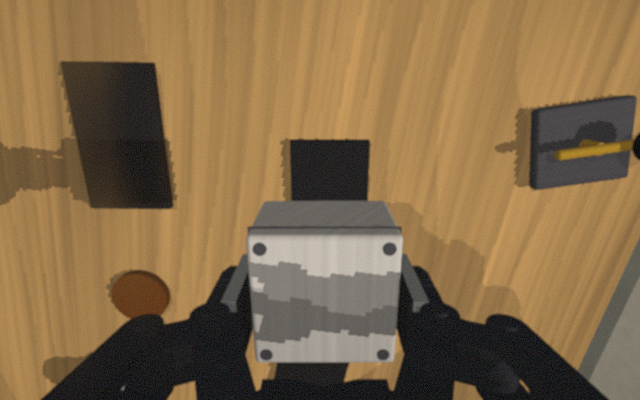

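The filter hangs level and square over its stand. The stand's far edge is at row 140 and its yaw is 8.6°, equal to the jaw yaw, so the target is (653,238) mm. Lowering.

>>> {"op": "servo_tool", "data": {
  "increments": [
    {"dx": 3,"dy": -1,"dz": -30,"ax": 0,"ay": 0,"az": 0},
    {"dx": 3,"dy": -1,"dz": -70,"ax": 0,"ay": 0,"az": 0},
    {"dx": 3,"dy": -1,"dz": -105,"ax": 0,"ay": 0,"az": 0},
    {"dx": 3,"dy": -1,"dz": -128,"ax": 0,"ay": 0,"az": 0},
    {"dx": 3,"dy": -1,"dz": -138,"ax": 0,"ay": 0,"az": 0}
  ]
}}

```text
time_s: 12.65
ee_pos: [0.6532, 0.2321, 0.0265]
orientation: [-1.279, 1.104, -1.102]
ft_force: [-0.1, 0.7, -1.6]
gripper_width: 0.0554
```

>>> {"op": "servo_tool", "data": {
  "increments": [
    {"dx": 0,"dy": 0,"dz": -1,"ax": 0,"ay": 0,"az": 0},
    {"dx": 0,"dy": 0,"dz": -2,"ax": 0,"ay": 0,"az": 0},
    {"dx": 0,"dy": 0,"dz": -2,"ax": 0,"ay": 0,"az": 0}
  ]
}}

```text
time_s: 12.95
ee_pos: [0.6553, 0.2358, 0.0293]
orientation: [-1.273, 1.099, -1.102]
ft_force: [0.1, -0.4, -1.7]
gripper_width: 0.0553
```

>>> {"op": "servo_tool", "data": {
  "increments": [
    {"dx": -2,"dy": 2,"dz": -3,"ax": 0,"ay": 0,"az": 0},
    {"dx": -2,"dy": 2,"dz": -6,"ax": 0,"ay": 0,"az": 0},
    {"dx": -2,"dy": 2,"dz": -8,"ax": 0,"ay": 0,"az": 0},
    {"dx": -2,"dy": 2,"dz": -8,"ax": 0,"ay": 0,"az": 0}
  ]
}}

```text
time_s: 13.35
ee_pos: [0.6523, 0.2381, 0.0199]
orientation: [-1.275, 1.1, -1.1]
ft_force: [-1.0, -0.7, 0.7]
gripper_width: 0.0557
```

>>> {"op": "servo_tool", "data": {
  "increments": [
    {"dx": 0,"dy": 0,"dz": -1,"ax": 0,"ay": 0,"az": 0},
    {"dx": 0,"dy": 0,"dz": -1.5,"ax": 0,"ay": 0,"az": 0}
  ]
}}

```text
time_s: 13.55
ee_pos: [0.6523, 0.2381, 0.0198]
orientation: [-1.275, 1.1, -1.101]
ft_force: [-6.2, -2.6, 15.1]
gripper_width: 0.0554
```

>>> {"op": "servo_tool", "data": {
  "increments": [
    {"dx": 0,"dy": 0,"dz": 0,"ax": 0,"ay": 0,"az": 0},
    {"dx": 0,"dy": 0,"dz": 0,"ax": 0,"ay": 0,"az": 0},
    {"dx": 0,"dy": 0,"dz": 0,"ax": 0,"ay": 0,"az": 0},
    {"dx": 0,"dy": 0,"dz": 0,"ax": 0,"ay": 0,"az": 0},
    {"dx": 0,"dy": 0,"dz": 0,"ax": 0,"ay": 0,"az": 0}
  ],
  "gripper": 85
}}

```text
time_s: 14.05
ee_pos: [0.6522, 0.2378, 0.0179]
orientation: [-1.275, 1.101, -1.1]
ft_force: [-0.4, 0.0, -0.3]
gripper_width: 0.0853
```

>>> {"op": "servo_tool", "data": {
  "increments": [
    {"dx": 0,"dy": 0,"dz": 20,"ax": 0,"ay": 0,"az": 0},
    {"dx": 0,"dy": 0,"dz": 65,"ax": 0,"ay": 0,"az": 0},
    {"dx": 0,"dy": 0,"dz": 110,"ax": 0,"ay": 0,"az": 0},
    {"dx": 0,"dy": -30,"dz": 150,"ax": 0,"ay": 0,"az": -3},
    {"dx": 0,"dy": -70,"dz": 180,"ax": 0,"ay": 0,"az": -8}
  ]
}}

```text
time_s: 14.55
ee_pos: [0.6522, 0.1705, 0.2011]
orientation: [-1.21, 1.202, -1.201]
ft_force: [0.4, -0.5, -0.3]
gripper_width: 0.0846
```

>>> {"op": "servo_tool", "data": {
  "increments": [
    {"dx": -3,"dy": -45,"dz": 10,"ax": 0,"ay": 0,"az": -5},
    {"dx": -6,"dy": -90,"dz": 10,"ax": 0,"ay": 0,"az": -10},
    {"dx": -10,"dy": -138,"dz": 10,"ax": 0,"ay": 0,"az": -14},
    {"dx": -15,"dy": -185,"dz": 10,"ax": 0,"ay": 0,"az": -14},
    {"dx": -18,"dy": -230,"dz": 10,"ax": 0,"ay": 0,"az": -14}
  ]
}}

```text
time_s: 15.05
ee_pos: [0.6337, -0.0644, 0.2083]
orientation: [-1.087, 1.382, -1.383]
ft_force: [1.0, -1.0, -0.1]
gripper_width: 0.0849
```

>>> {"op": "servo_tool", "data": {
  "increments": [
    {"dx": 0,"dy": -45,"dz": 0,"ax": 0,"ay": 0,"az": 0},
    {"dx": 0,"dy": -90,"dz": 0,"ax": 0,"ay": 0,"az": 0},
    {"dx": 0,"dy": -135,"dz": 0,"ax": 0,"ay": 0,"az": 0},
    {"dx": 0,"dy": -175,"dz": 0,"ax": 0,"ay": 0,"az": 0},
    {"dx": 0,"dy": -187,"dz": 0,"ax": 0,"ay": 0,"az": 0}
  ]
}}

```text
time_s: 15.55
ee_pos: [0.6327, -0.256, 0.2076]
orientation: [-1.086, 1.386, -1.389]
ft_force: [0.6, -0.8, -0.3]
gripper_width: 0.0851
```

```bash
python3 chk.py w6
python3 - <<'E'
from h import *
im=cv2.imread('pics/w6.png');s,t=look('top','t3')
a=cv2.resize(im[30:290,180:500],(720,585));a[:150,:300]=cv2.resize(t[130:260,230:490],(300,150));cv2.imwrite('pics/w6c.png',a)
E
```

```text
[ 0.6327 -0.256   0.2076] 0.08508497076787963 jaw -13.991684966327348 q [ 0.5169  0.55   -0.3136  1.4523  0.1796  1.1675 -0.0682]
(238, 375, 174, 25) (array([ 564.7, -527. ]), array([ 37.7, 215. ]), 76.0)
(420, 266, 220, 134) (array([ 827.3, -515.9]), array([186.2, 276.9]), 76.0)
(7, 266, 222, 134) (array([ 335.7, -393.4]), array([186.4, 280.9]), 76.0)
```

View pics/w6c.png

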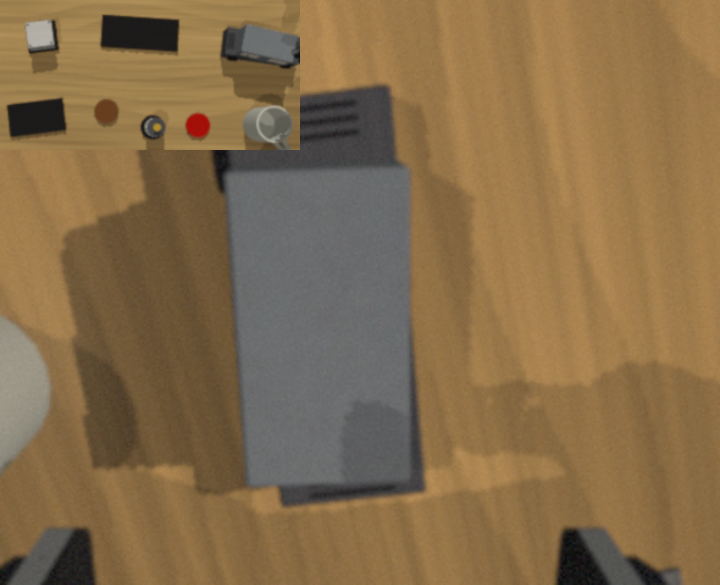

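Crop: the filter is centred on its square stand. The meter top has corners (226,173), (410,166), (411,485), (248,486).

Run:
```python
from h import *
st={'ee_pos':np.array([.6327,-.256,.2076]),'orientation':ctrl.get_state()['orientation']}
W=cam('wrist',st);q=lambda L:np.array([(180+x/2.25,30+y/2.25) for x,y in L],np.float32)
P=plane(W,q([(226,173),(410,166),(411,485),(248,486)]),.086);print(P.mean(0),rect(W,q([(226,173),(410,166),(411,485),(248,486)]),.086))
d=P[1]-P[2]+P[0]-P[3];print('x-axis yaw',np.degrees(np.arctan2(-d[0],d[1])))
```

```text
[ 0.6338 -0.2496  0.086 ] (array([ 633.6, -250. ]), array([ 59. , 112.2]), -11.8)
x-axis yaw -11.88945444910985
```

>>> {"op": "servo_tool", "data": {
  "increments": [
    {"dx": 1,"dy": 6,"dz": -30,"ax": 0,"ay": 0,"az": 2},
    {"dx": 1,"dy": 6,"dz": -70,"ax": 0,"ay": 0,"az": 2},
    {"dx": 1,"dy": 6,"dz": -110,"ax": 0,"ay": 0,"az": 2},
    {"dx": 1,"dy": 6,"dz": -138,"ax": 0,"ay": 0,"az": 2},
    {"dx": 1,"dy": 6,"dz": -142,"ax": 0,"ay": 0,"az": 2}
  ]
}}

```text
time_s: 16.15
ee_pos: [0.6332, -0.2394, 0.0622]
orientation: [-1.111, 1.361, -1.349]
ft_force: [0.0, 0.2, -0.5]
gripper_width: 0.085
```

>>> {"op": "servo_tool", "data": {
  "increments": [
    {"dx": 0,"dy": 0,"dz": -2,"ax": 0,"ay": 0,"az": 0},
    {"dx": 0,"dy": 0,"dz": -4,"ax": 0,"ay": 0,"az": 0},
    {"dx": 0,"dy": 0,"dz": -4,"ax": 0,"ay": 0,"az": 0}
  ]
}}

```text
time_s: 16.45
ee_pos: [0.6364, -0.2431, 0.0639]
orientation: [-1.105, 1.354, -1.358]
ft_force: [0.4, -0.6, 0.4]
gripper_width: 0.085
```

>>> {"op": "servo_tool", "data": {
  "increments": [
    {"dx": -2,"dy": -7,"dz": -4,"ax": 0,"ay": 0,"az": 0},
    {"dx": -2,"dy": -7,"dz": -7,"ax": 0,"ay": 0,"az": 0},
    {"dx": -2,"dy": -7,"dz": -7,"ax": 0,"ay": 0,"az": 0}
  ]
}}

```text
time_s: 16.75
ee_pos: [0.6327, -0.2509, 0.0549]
orientation: [-1.106, 1.358, -1.357]
ft_force: [0.3, 0.3, 0.6]
gripper_width: 0.0851
```

>>> {"op": "servo_tool", "data": {
  "increments": [
    {"dx": 0,"dy": 0,"dz": 0,"ax": 0,"ay": 0,"az": 0},
    {"dx": 0,"dy": 0,"dz": 0,"ax": 0,"ay": 0,"az": 0},
    {"dx": 0,"dy": 0,"dz": 0,"ax": 0,"ay": 0,"az": 0},
    {"dx": 0,"dy": 0,"dz": 0,"ax": 0,"ay": 0,"az": 0},
    {"dx": 0,"dy": 0,"dz": 0,"ax": 0,"ay": 0,"az": 0}
  ],
  "gripper": 50,
  "newtons": 50
}}

```text
time_s: 17.25
ee_pos: [0.6334, -0.2501, 0.0554]
orientation: [-1.106, 1.356, -1.357]
ft_force: [-0.1, 0.8, 2.9]
gripper_width: 0.0594
```

>>> {"op": "servo_tool", "data": {
  "increments": [
    {"dx": 0,"dy": 0,"dz": 0,"ax": 0,"ay": 0,"az": 0},
    {"dx": 0,"dy": 0,"dz": 0,"ax": 0,"ay": 0,"az": 0}
  ]
}}

```text
time_s: 17.45
ee_pos: [0.6334, -0.2501, 0.0554]
orientation: [-1.106, 1.356, -1.357]
ft_force: [-1.8, 0.7, 4.4]
gripper_width: 0.0592
```

>>> {"op": "servo_tool", "data": {
  "increments": [
    {"dx": 0,"dy": 0,"dz": 5,"ax": 0,"ay": 0,"az": 0},
    {"dx": 0,"dy": 0,"dz": 20,"ax": 0,"ay": 0,"az": 0},
    {"dx": 0,"dy": 0,"dz": 50,"ax": 0,"ay": 0,"az": 0},
    {"dx": 0,"dy": 0,"dz": 85,"ax": 0,"ay": 0,"az": 0},
    {"dx": 0,"dy": 0,"dz": 110,"ax": 0,"ay": 0,"az": 0}
  ]
}}

```text
time_s: 17.95
ee_pos: [0.6337, -0.2503, 0.168]
orientation: [-1.105, 1.355, -1.358]
ft_force: [0.3, -0.2, -3.7]
gripper_width: 0.0596
```

>>> {"op": "servo_tool", "data": {
  "increments": [
    {"dx": -4,"dy": 12,"dz": 0,"ax": 0,"ay": 0,"az": 0},
    {"dx": -13,"dy": 38,"dz": 0,"ax": 0,"ay": 0,"az": 2},
    {"dx": -25,"dy": 76,"dz": 0,"ax": 0,"ay": 0,"az": 5},
    {"dx": -38,"dy": 116,"dz": 0,"ax": 0,"ay": 0,"az": 8},
    {"dx": -51,"dy": 156,"dz": 0,"ax": 0,"ay": 0,"az": 11}
  ]
}}

```text
time_s: 18.45
ee_pos: [0.5803, -0.0921, 0.164]
orientation: [-1.206, 1.217, -1.214]
ft_force: [0.9, 0.9, -4.3]
gripper_width: 0.059
```

>>> {"op": "servo_tool", "data": {
  "increments": [
    {"dx": -13,"dy": 40,"dz": 0,"ax": 0,"ay": 0,"az": 3},
    {"dx": -26,"dy": 80,"dz": 0,"ax": 0,"ay": 0,"az": 6},
    {"dx": -40,"dy": 120,"dz": 0,"ax": 0,"ay": 0,"az": 9},
    {"dx": -53,"dy": 160,"dz": 0,"ax": 0,"ay": 0,"az": 9},
    {"dx": -66,"dy": 200,"dz": 0,"ax": 0,"ay": 0,"az": 9}
  ]
}}

```text
time_s: 18.95
ee_pos: [0.5141, 0.1074, 0.1643]
orientation: [-1.276, 1.101, -1.1]
ft_force: [0.7, 0.3, -4.4]
gripper_width: 0.0592
```

>>> {"op": "servo_tool", "data": {
  "increments": [
    {"dx": -13,"dy": 40,"dz": 0,"ax": 0,"ay": 0,"az": 0},
    {"dx": -26,"dy": 80,"dz": 0,"ax": 0,"ay": 0,"az": 0},
    {"dx": -37,"dy": 112,"dz": 0,"ax": 0,"ay": 0,"az": 0},
    {"dx": -45,"dy": 136,"dz": 0,"ax": 0,"ay": 0,"az": 0},
    {"dx": -45,"dy": 140,"dz": 0,"ax": 0,"ay": 0,"az": 0}
  ]
}}

```text
time_s: 19.45
ee_pos: [0.4679, 0.2498, 0.1645]
orientation: [-1.278, 1.098, -1.094]
ft_force: [0.7, -0.6, -3.6]
gripper_width: 0.0592
```

```bash
python3 chk.py w7
```

```text
[0.4679 0.2498 0.1645] 0.05915496318550508 jaw 8.76165907210444 q [-0.1246  0.3833 -0.5731  1.8714  0.2476  0.9587 -0.6554]
(40, 268, 570, 132) (array([492.2,  83.1]), array([159.7, 615.5]), -81.2)
(483, 183, 88, 70) (array([651.2, 238.3]), array([66.5, 68.5]), -82.2)
(288, 111, 85, 28) (array([465.1, 294.8]), array([21.7, 69.5]), -82.0)
```

View pics/w7.png

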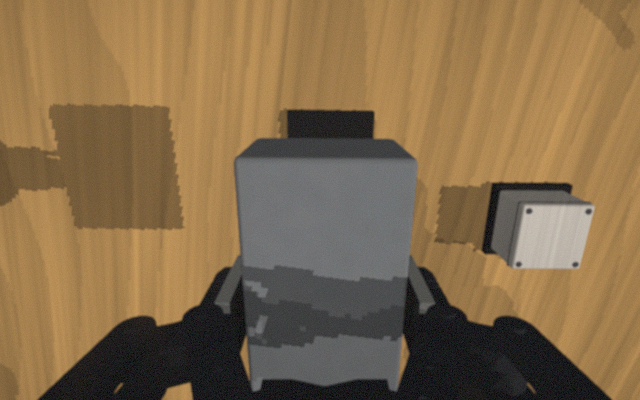

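The meter hangs level over its stand. The stand's far edge, at rows 111–139, puts its centre at (472,245) mm and its yaw at 8°, in agreement with the top view. The filter sits centred on its stand at (530,220). Lowering.

>>> {"op": "servo_tool", "data": {
  "increments": [
    {"dx": 4,"dy": -4,"dz": -30,"ax": 0,"ay": 0,"az": -0.7},
    {"dx": 4,"dy": -4,"dz": -70,"ax": 0,"ay": 0,"az": -0.7},
    {"dx": 4,"dy": -4,"dz": -105,"ax": 0,"ay": 0,"az": -0.7},
    {"dx": 4,"dy": -4,"dz": -126,"ax": 0,"ay": 0,"az": -0.7},
    {"dx": 4,"dy": -4,"dz": -134,"ax": 0,"ay": 0,"az": -0.7}
  ]
}}

```text
time_s: 20.0
ee_pos: [0.4736, 0.2395, 0.0284]
orientation: [-1.274, 1.112, -1.11]
ft_force: [-1.4, -0.7, -4.3]
gripper_width: 0.0592
```

>>> {"op": "servo_tool", "data": {
  "increments": [
    {"dx": 0,"dy": 0,"dz": -1,"ax": 0,"ay": 0,"az": 0},
    {"dx": 0,"dy": 0,"dz": -2,"ax": 0,"ay": 0,"az": 0},
    {"dx": 0,"dy": 0,"dz": -2,"ax": 0,"ay": 0,"az": 0}
  ]
}}

```text
time_s: 20.3
ee_pos: [0.4761, 0.242, 0.0303]
orientation: [-1.268, 1.109, -1.11]
ft_force: [0.1, 0.1, -4.7]
gripper_width: 0.0592
```

>>> {"op": "servo_tool", "data": {
  "increments": [
    {"dx": -4,"dy": 3,"dz": -3,"ax": 0,"ay": 0,"az": 0},
    {"dx": -4,"dy": 3,"dz": -6,"ax": 0,"ay": 0,"az": 0},
    {"dx": -4,"dy": 3,"dz": -8,"ax": 0,"ay": 0,"az": 0},
    {"dx": -4,"dy": 3,"dz": -8,"ax": 0,"ay": 0,"az": 0}
  ]
}}

```text
time_s: 20.7
ee_pos: [0.4711, 0.2447, 0.0209]
orientation: [-1.27, 1.109, -1.109]
ft_force: [-0.8, 0.3, -3.5]
gripper_width: 0.0591
```

>>> {"op": "servo_tool", "data": {
  "increments": [
    {"dx": 0,"dy": 0,"dz": -1,"ax": 0,"ay": 0,"az": 0},
    {"dx": 0,"dy": 0,"dz": -2,"ax": 0,"ay": 0,"az": 0}
  ]
}}

```text
time_s: 20.9
ee_pos: [0.4713, 0.2448, 0.0193]
orientation: [-1.27, 1.11, -1.11]
ft_force: [-3.4, -2.6, 14.2]
gripper_width: 0.0591
```

>>> {"op": "servo_tool", "data": {
  "increments": [
    {"dx": 0,"dy": 0,"dz": 0,"ax": 0,"ay": 0,"az": 0},
    {"dx": 0,"dy": 0,"dz": 0,"ax": 0,"ay": 0,"az": 0},
    {"dx": 0,"dy": 0,"dz": 0,"ax": 0,"ay": 0,"az": 0},
    {"dx": 0,"dy": 0,"dz": 0,"ax": 0,"ay": 0,"az": 0},
    {"dx": 0,"dy": 0,"dz": 0,"ax": 0,"ay": 0,"az": 0}
  ],
  "gripper": 85
}}

```text
time_s: 21.4
ee_pos: [0.4713, 0.2448, 0.0192]
orientation: [-1.27, 1.109, -1.11]
ft_force: [-0.6, 0.1, 0.3]
gripper_width: 0.0852
```

>>> {"op": "servo_tool", "data": {
  "increments": [
    {"dx": 0,"dy": 0,"dz": 20,"ax": 0,"ay": 0,"az": 0},
    {"dx": 0,"dy": 0,"dz": 65,"ax": 0,"ay": 0,"az": 0},
    {"dx": 0,"dy": 0,"dz": 110,"ax": 0,"ay": 0,"az": 0},
    {"dx": 10,"dy": -30,"dz": 140,"ax": 0,"ay": 0,"az": -2},
    {"dx": 22,"dy": -70,"dz": 160,"ax": 0,"ay": 0,"az": -6}
  ]
}}

```text
time_s: 21.9
ee_pos: [0.4937, 0.1767, 0.182]
orientation: [-1.22, 1.184, -1.185]
ft_force: [0.5, -1.7, 0.6]
gripper_width: 0.085
```

>>> {"op": "servo_tool", "data": {
  "increments": [
    {"dx": 14,"dy": -43,"dz": 10,"ax": 0,"ay": 0,"az": -4},
    {"dx": 29,"dy": -87,"dz": 10,"ax": 0,"ay": 0,"az": -9},
    {"dx": 44,"dy": -131,"dz": 10,"ax": 0,"ay": 0,"az": -9},
    {"dx": 58,"dy": -175,"dz": 10,"ax": 0,"ay": 0,"az": -9},
    {"dx": 73,"dy": -219,"dz": 10,"ax": 0,"ay": 0,"az": -9}
  ]
}}

```text
time_s: 22.4
ee_pos: [0.5665, -0.0461, 0.1894]
orientation: [-1.146, 1.302, -1.303]
ft_force: [0.5, 0.5, -0.3]
gripper_width: 0.085
```

>>> {"op": "servo_tool", "data": {
  "increments": [
    {"dx": 15,"dy": -44,"dz": 0,"ax": 0,"ay": 0,"az": 0},
    {"dx": 30,"dy": -90,"dz": 0,"ax": 0,"ay": 0,"az": 0},
    {"dx": 45,"dy": -134,"dz": 0,"ax": 0,"ay": 0,"az": 0},
    {"dx": 60,"dy": -178,"dz": 0,"ax": 0,"ay": 0,"az": 0},
    {"dx": 68,"dy": -205,"dz": 0,"ax": 0,"ay": 0,"az": 0}
  ]
}}

```text
time_s: 22.9
ee_pos: [0.6342, -0.2539, 0.1886]
orientation: [-1.146, 1.304, -1.306]
ft_force: [1.0, 0.1, 0.0]
gripper_width: 0.0853
```

```bash
python3 chk.py w8
python3 - <<'E'
from h import *
im=cv2.imread('pics/w8.png');s,t=look('top','t4')
a=cv2.resize(im[30:290,180:500],(720,585));a[:150,:300]=cv2.resize(t[130:260,230:490],(300,150));cv2.imwrite('pics/w8c.png',a)
E
```

```text
[ 0.6342 -0.2539  0.1886] 0.0853002199429527 jaw -7.502343166635821 q [ 0.528   0.5692 -0.3348  1.4706  0.1984  1.135   0.0273]
(238, 380, 174, 20) (array([ 599.5, -513.9]), array([ 28.3, 202.8]), 82.5)
(420, 266, 220, 134) (array([ 845., -472.]), array([175.5, 261. ]), 82.5)
(7, 266, 222, 134) (array([ 371.1, -409.5]), array([175.6, 264.7]), 82.5)
```

View pics/w8c.png

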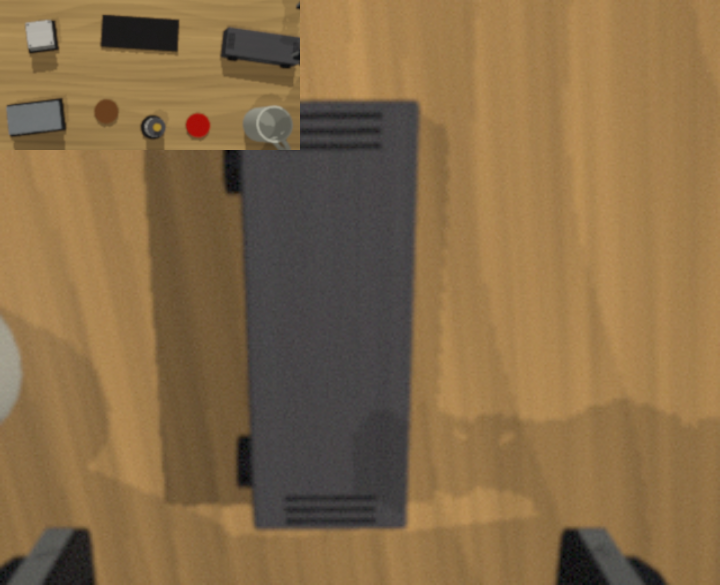

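Inset: load, filter and meter are each on their own stand. The tuner top has corners (242,101), (418,101), (405,528), (254,528), with knobs on the left at (232,170) and (244,460). The middle is free for the pads.

Run:
```python
from h import *
st={'ee_pos':np.array([.6342,-.2539,.1886]),'orientation':ctrl.get_state()['orientation']}
W=cam('wrist',st);q=np.array([(180+x/2.25,30+y/2.25) for x,y in [(242,101),(418,101),(405,528),(254,528)]],np.float32)
P=plane(W,q,.044);print(P.mean(0),rect(W,q,.044))
```

```text
[ 0.6359 -0.2525  0.044 ] (array([ 635.9, -252.4]), array([ 60.6, 162.3]), -7.7)
```

>>> {"op": "servo_tool", "data": {
  "increments": [
    {"dx": 2,"dy": 1,"dz": -35,"ax": 0,"ay": 0,"az": 0},
    {"dx": 2,"dy": 1,"dz": -75,"ax": 0,"ay": 0,"az": 0},
    {"dx": 2,"dy": 1,"dz": -115,"ax": 0,"ay": 0,"az": 0},
    {"dx": 2,"dy": 1,"dz": -145,"ax": 0,"ay": 0,"az": 0},
    {"dx": 2,"dy": 1,"dz": -160,"ax": 0,"ay": 0,"az": 0}
  ]
}}

```text
time_s: 23.5
ee_pos: [0.6344, -0.2466, 0.0259]
orientation: [-1.149, 1.306, -1.298]
ft_force: [0.1, -0.5, 0.5]
gripper_width: 0.0852
```

>>> {"op": "servo_tool", "data": {
  "increments": [
    {"dx": 0,"dy": 0,"dz": -2,"ax": 0,"ay": 0,"az": 0},
    {"dx": 0,"dy": 0,"dz": -4,"ax": 0,"ay": 0,"az": 0},
    {"dx": 0,"dy": 0,"dz": -4,"ax": 0,"ay": 0,"az": 0}
  ]
}}

```text
time_s: 23.8
ee_pos: [0.6374, -0.2483, 0.0268]
orientation: [-1.145, 1.3, -1.304]
ft_force: [0.5, -0.4, 0.2]
gripper_width: 0.0847
```

>>> {"op": "servo_tool", "data": {
  "increments": [
    {"dx": -1,"dy": -4,"dz": -4,"ax": 0,"ay": 0,"az": 0},
    {"dx": -1,"dy": -4,"dz": -8,"ax": 0,"ay": 0,"az": 0},
    {"dx": -1,"dy": -4,"dz": -10,"ax": 0,"ay": 0,"az": 0},
    {"dx": -1,"dy": -4,"dz": -10,"ax": 0,"ay": 0,"az": 0}
  ]
}}

```text
time_s: 24.2
ee_pos: [0.635, -0.2522, 0.0148]
orientation: [-1.146, 1.303, -1.302]
ft_force: [0.1, -0.5, -0.7]
gripper_width: 0.0851
```

>>> {"op": "servo_tool", "data": {
  "increments": [
    {"dx": 0,"dy": 0,"dz": 0,"ax": 0,"ay": 0,"az": 0},
    {"dx": 0,"dy": 0,"dz": 0,"ax": 0,"ay": 0,"az": 0},
    {"dx": 0,"dy": 0,"dz": 0,"ax": 0,"ay": 0,"az": 0},
    {"dx": 0,"dy": 0,"dz": 0,"ax": 0,"ay": 0,"az": 0},
    {"dx": 0,"dy": 0,"dz": 0,"ax": 0,"ay": 0,"az": 0}
  ],
  "gripper": 52,
  "newtons": 70
}}

```text
time_s: 24.7
ee_pos: [0.6357, -0.2522, 0.0157]
orientation: [-1.146, 1.302, -1.303]
ft_force: [0.6, 0.2, 5.1]
gripper_width: 0.0607
```

>>> {"op": "servo_tool", "data": {
  "increments": [
    {"dx": 0,"dy": 0,"dz": 0,"ax": 0,"ay": 0,"az": 0},
    {"dx": 0,"dy": 0,"dz": 0,"ax": 0,"ay": 0,"az": 0}
  ]
}}

```text
time_s: 24.9
ee_pos: [0.6357, -0.2522, 0.0157]
orientation: [-1.146, 1.302, -1.303]
ft_force: [-0.5, -0.2, 6.0]
gripper_width: 0.0609
```

>>> {"op": "servo_tool", "data": {
  "increments": [
    {"dx": 0,"dy": 0,"dz": 5,"ax": 0,"ay": 0,"az": 0},
    {"dx": 0,"dy": 0,"dz": 20,"ax": 0,"ay": 0,"az": 0},
    {"dx": 0,"dy": 0,"dz": 50,"ax": 0,"ay": 0,"az": 0},
    {"dx": 0,"dy": 0,"dz": 85,"ax": 0,"ay": 0,"az": 0},
    {"dx": 0,"dy": 0,"dz": 110,"ax": 0,"ay": 0,"az": 0}
  ]
}}

```text
time_s: 25.4
ee_pos: [0.6354, -0.2523, 0.1276]
orientation: [-1.146, 1.302, -1.303]
ft_force: [1.2, -0.5, -4.7]
gripper_width: 0.0608
```

>>> {"op": "servo_tool", "data": {
  "increments": [
    {"dx": 2,"dy": 12,"dz": 0,"ax": 0,"ay": 0,"az": 0},
    {"dx": 5,"dy": 35,"dz": 0,"ax": 0,"ay": 0,"az": 1},
    {"dx": 8,"dy": 70,"dz": 0,"ax": 0,"ay": 0,"az": 2},
    {"dx": 12,"dy": 108,"dz": 0,"ax": 0,"ay": 0,"az": 3},
    {"dx": 15,"dy": 145,"dz": 0,"ax": 0,"ay": 0,"az": 4}
  ]
}}

```text
time_s: 25.9
ee_pos: [0.6486, -0.1025, 0.1225]
orientation: [-1.185, 1.253, -1.245]
ft_force: [-0.3, 0.0, -4.6]
gripper_width: 0.0607
```

>>> {"op": "servo_tool", "data": {
  "increments": [
    {"dx": 4,"dy": 36,"dz": 0,"ax": 0,"ay": 0,"az": 0.6},
    {"dx": 8,"dy": 70,"dz": 0,"ax": 0,"ay": 0,"az": 0.6},
    {"dx": 11,"dy": 98,"dz": 0,"ax": 0,"ay": 0,"az": 0.6},
    {"dx": 13,"dy": 116,"dz": 0,"ax": 0,"ay": 0,"az": 0.6},
    {"dx": 14,"dy": 122,"dz": 0,"ax": 0,"ay": 0,"az": 0.6}
  ]
}}

```text
time_s: 26.4
ee_pos: [0.6628, 0.0195, 0.1235]
orientation: [-1.19, 1.243, -1.237]
ft_force: [-0.2, 0.8, -5.9]
gripper_width: 0.0604
```

```bash
python3 chk.py w9
```

```text
[0.6628 0.0195 0.1235] 0.060381146617063404 jaw -2.384356153347368 q [ 0.1527  0.6079 -0.3772  1.5812  0.2494  1.0032 -0.3399]
(38, 269, 572, 131) (array([ 654.5, -115.1]), array([136.9, 533. ]), 87.8)
```

View pics/w9.png

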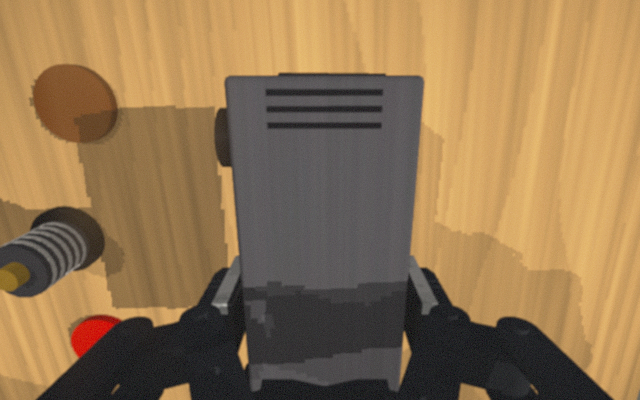

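The tuner hangs level. Its stand is hidden except for the far edge at (332,74), so I use the earlier top and wrist values, which agree on (664.5,17) mm and −2.7°. The load at (55,250) is well clear. Lowering.

>>> {"op": "servo_tool", "data": {
  "increments": [
    {"dx": 1,"dy": -2,"dz": -25,"ax": 0,"ay": 0,"az": 0},
    {"dx": 1,"dy": -2,"dz": -50,"ax": 0,"ay": 0,"az": 0},
    {"dx": 1,"dy": -2,"dz": -72,"ax": 0,"ay": 0,"az": 0},
    {"dx": 1,"dy": -2,"dz": -86,"ax": 0,"ay": 0,"az": 0},
    {"dx": 1,"dy": -2,"dz": -86,"ax": 0,"ay": 0,"az": 0}
  ]
}}

```text
time_s: 26.95
ee_pos: [0.6634, 0.011, 0.0364]
orientation: [-1.19, 1.248, -1.244]
ft_force: [-0.7, 0.7, -4.5]
gripper_width: 0.0608
```

>>> {"op": "servo_tool", "data": {
  "increments": [
    {"dx": 0,"dy": 0,"dz": -1,"ax": 0,"ay": 0,"az": 0},
    {"dx": 0,"dy": 0,"dz": -2,"ax": 0,"ay": 0,"az": 0},
    {"dx": 0,"dy": 0,"dz": -2,"ax": 0,"ay": 0,"az": 0}
  ]
}}

```text
time_s: 27.25
ee_pos: [0.666, 0.0127, 0.0382]
orientation: [-1.185, 1.243, -1.245]
ft_force: [0.3, -0.3, -4.9]
gripper_width: 0.0607
```

>>> {"op": "servo_tool", "data": {
  "increments": [
    {"dx": -2,"dy": 4,"dz": -4,"ax": 0,"ay": 0,"az": 0},
    {"dx": -2,"dy": 4,"dz": -8,"ax": 0,"ay": 0,"az": 0},
    {"dx": -2,"dy": 4,"dz": -12,"ax": 0,"ay": 0,"az": 0},
    {"dx": -2,"dy": 4,"dz": -13,"ax": 0,"ay": 0,"az": 0},
    {"dx": -2,"dy": 4,"dz": -13,"ax": 0,"ay": 0,"az": 0}
  ]
}}

```text
time_s: 27.75
ee_pos: [0.6631, 0.0168, 0.0239]
orientation: [-1.187, 1.244, -1.244]
ft_force: [-0.5, -0.9, -5.0]
gripper_width: 0.0608
```

>>> {"op": "servo_tool", "data": {
  "increments": [
    {"dx": 0,"dy": 0,"dz": -1,"ax": 0,"ay": 0,"az": 0},
    {"dx": 0,"dy": 0,"dz": -2,"ax": 0,"ay": 0,"az": 0}
  ]
}}

```text
time_s: 27.95
ee_pos: [0.6633, 0.0167, 0.0236]
orientation: [-1.187, 1.243, -1.244]
ft_force: [-7.7, -2.9, 15.7]
gripper_width: 0.0605
```

Contact. Releasing, rising, and a final look.

>>> {"op": "servo_tool", "data": {
  "increments": [
    {"dx": 0,"dy": 0,"dz": 0,"ax": 0,"ay": 0,"az": 0},
    {"dx": 0,"dy": 0,"dz": 0,"ax": 0,"ay": 0,"az": 0},
    {"dx": 0,"dy": 0,"dz": 0,"ax": 0,"ay": 0,"az": 0},
    {"dx": 0,"dy": 0,"dz": 0,"ax": 0,"ay": 0,"az": 0},
    {"dx": 0,"dy": 0,"dz": 0,"ax": 0,"ay": 0,"az": 0}
  ],
  "gripper": 85
}}

```text
time_s: 28.45
ee_pos: [0.6633, 0.0168, 0.0221]
orientation: [-1.186, 1.244, -1.244]
ft_force: [-0.2, -0.9, 0.3]
gripper_width: 0.0848
```

>>> {"op": "servo_tool", "data": {
  "increments": [
    {"dx": 0,"dy": 0,"dz": 20,"ax": 0,"ay": 0,"az": 0},
    {"dx": 0,"dy": 0,"dz": 60,"ax": 0,"ay": 0,"az": 0},
    {"dx": 0,"dy": 0,"dz": 105,"ax": 0,"ay": 0,"az": 0},
    {"dx": 0,"dy": 0,"dz": 150,"ax": 0,"ay": 0,"az": 0},
    {"dx": 0,"dy": 0,"dz": 190,"ax": 0,"ay": 0,"az": 0}
  ]
}}

```text
time_s: 28.95
ee_pos: [0.6634, 0.0169, 0.2146]
orientation: [-1.185, 1.243, -1.244]
ft_force: [1.4, -0.2, -0.6]
gripper_width: 0.0851
```

>>> {"op": "servo_tool", "data": {
  "increments": [
    {"dx": 0,"dy": -45,"dz": 0,"ax": 0,"ay": 0,"az": 0},
    {"dx": 0,"dy": -90,"dz": 0,"ax": 0,"ay": 0,"az": 0},
    {"dx": 0,"dy": -135,"dz": 0,"ax": 0,"ay": 0,"az": 0},
    {"dx": 0,"dy": -180,"dz": 0,"ax": 0,"ay": 0,"az": 0},
    {"dx": 0,"dy": -200,"dz": 0,"ax": 0,"ay": 0,"az": 0}
  ]
}}

```text
time_s: 29.45
ee_pos: [0.6622, -0.1897, 0.2118]
orientation: [-1.186, 1.247, -1.25]
ft_force: [0.9, -0.3, 0.2]
gripper_width: 0.0847
```

Run:
```python
from h import *
s,t=look('top','t5',(130,120,510,280),2.1);C=cam('top')
E=lambda c,z:print(c,proj(C,[c[0],c[1],z]))
for c,z in(((.454,-.0127),.064),((.653,.238),.048),((.472,.2455),.05),((.6645,.017),.052)):E(c,z)
```

```text
(0.454, -0.0127) [[365.47   239.5835]]
(0.653, 0.238) [[264.5671 158.1744]]
(0.472, 0.2455) [[259.4063 230.8152]]
(0.6645, 0.017) [[353.0558 154.9654]]
```

View pics/t5.png

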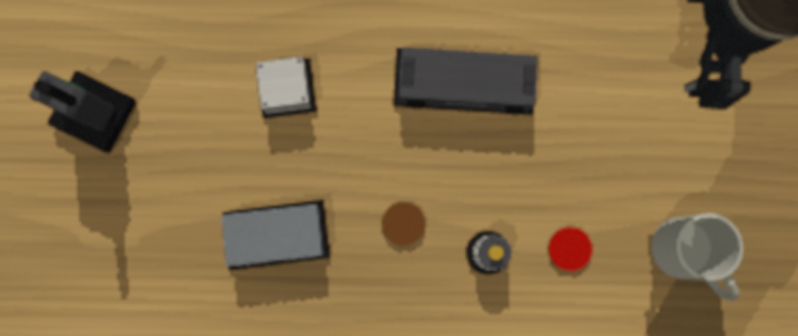

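Overview: all four pieces are on their own stands, and the mug at (697,247) and handheld at (90,110) are untouched. The box tops sit about 2.5 px nearer the robot than predicted, roughly 5 mm, so I'll check that from close by.

>>> {"op": "servo_tool", "data": {
  "increments": [
    {"dx": 0,"dy": 50,"dz": 10,"ax": 0,"ay": 0,"az": 0},
    {"dx": 0,"dy": 100,"dz": 20,"ax": 0,"ay": 0,"az": 0},
    {"dx": 0,"dy": 150,"dz": 40,"ax": 0,"ay": 0,"az": 0},
    {"dx": 0,"dy": 190,"dz": 60,"ax": 0,"ay": 0,"az": 0},
    {"dx": 0,"dy": 190,"dz": 60,"ax": 0,"ay": 0,"az": 0}
  ]
}}

```text
time_s: 30.0
ee_pos: [0.6638, 0.0174, 0.276]
orientation: [-1.184, 1.234, -1.234]
ft_force: [-0.6, 0.4, 0.7]
gripper_width: 0.0852
```

>>> {"op": "servo_tool", "data": {
  "increments": [
    {"dx": 0,"dy": 0,"dz": 0,"ax": 0,"ay": 0,"az": 0},
    {"dx": 0,"dy": 0,"dz": 0,"ax": 0,"ay": 0,"az": 0}
  ]
}}

```text
time_s: 30.2
ee_pos: [0.663, 0.0054, 0.2715]
orientation: [-1.187, 1.245, -1.245]
ft_force: [-0.2, -1.0, -0.3]
gripper_width: 0.0851
```

```bash
python3 chk.py w10
python3 - <<'E'
from h import *
im=cv2.imread('pics/w10.png');cv2.imwrite('pics/w10c.png',cv2.resize(im[20:260,200:460],(650,600)))
R=Rn.from_rotvec([-1.278,1.098,-1.094])
W=cam('wrist',{'ee_pos':np.array([.4679,.2498,.1645]),'orientation':R.as_rotvec()})
print('filter',rect(W,np.float32([(518,203),(594,203),(582,269),(510,268)]),.048))
E
```

```text
[0.663  0.0054 0.2715] 0.08510140977929344 jaw -2.763652269755899 q [ 0.1841  0.483  -0.3994  1.42    0.1908  1.2776 -0.2778]
(238, 380, 173, 20) (array([ 644.7, -344. ]), array([ 35.5, 253.2]), 87.3)
(420, 266, 220, 134) (array([ 948.2, -266. ]), array([220.3, 327.5]), 87.3)
(7, 266, 223, 134) (array([ 348.6, -237.2]), array([220.5, 332.7]), 87.3)
(295, 62, 66, 152) (array([696. ,  26.4]), array([ 65. , 184.5]), 18.8)
filter (array([650.5, 238.9]), array([57. , 61.7]), -81.3)
```

View pics/w10c.png

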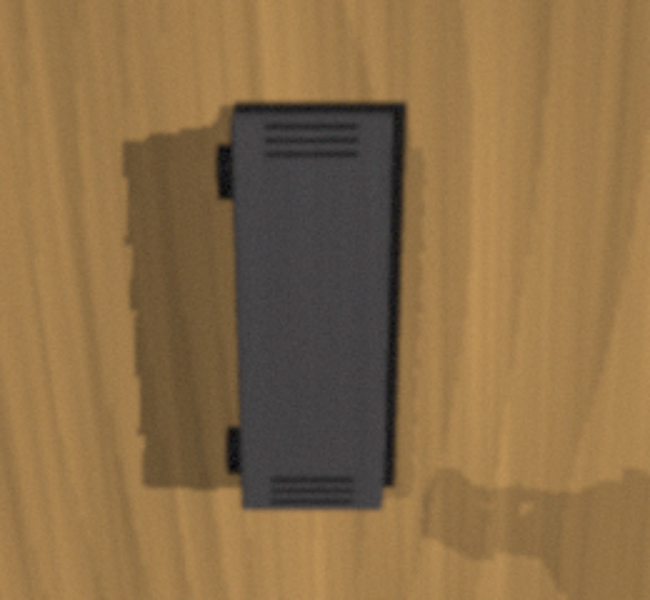

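The tuner top has corners (233,110), (395,110), (381,508), (243,508). The stand shows only on the right, from (405,103) to (393,486), and at the far edge in row 103, so the tuner looks shifted towards −x. Quantifying.

Run:
```python
from h import *
W=cam('wrist',{'ee_pos':np.array([.663,.0054,.2715]),'orientation':ctrl.get_state()['orientation']})
q=lambda L:np.array([(200+x/2.5,20+y/2.5) for x,y in L],np.float32)
print('tuner',rect(W,q([(233,110),(395,110),(381,508),(243,508)]),.052))
S=plane(W,q([(405,103),(393,486)]),.008)[:,:2];print(S)
a=np.radians(-2.7);ex=np.array([np.cos(a),np.sin(a)]);ey=np.array([-ex[1],ex[0]])
print('stand centre from far-right corner',S[0]-37*ex/1000-88*ey/1000)
im=cv2.imread('pics/w7.png')
cv2.imwrite('pics/w7f.png',cv2.resize(im[160:290,440:640],(800,520)))
# unbiased top-view: stands from t0 vs box tops now
t=ctrl.capture('top')[:,:,::-1];C=cam('top')
def seg(m,box,z):
    k=np.zeros_like(m);x0,y0,x1,y1=box;k[y0:y1,x0:x1]=m[y0:y1,x0:x1]
    c=max(cv2.findContours(k.astype(np.uint8),0,1)[0],key=cv2.contourArea);print(cv2.boundingRect(c),rect(C,c,z))
mn=t.min(2);sat=t.max(2).astype(int)-mn
seg((mn>110)&(sat<50),(240,140,295,180),.048)
seg((mn>70)&(sat<50),(225,205,300,260),.050)
```

```text
tuner (array([664.2,  17.1]), array([ 61.6, 163.4]), -2.9)
[[ 0.7073  0.1011]
 [ 0.6985 -0.073 ]]
stand centre from far-right corner [0.6662 0.0149]
(252, 147, 25, 25) (array([651.1, 239.9]), array([57.3, 57.6]), -81.6)
(235, 217, 49, 30) (array([470.2, 246.6]), array([ 61.9, 113.1]), 7.0)
```

View pics/w7f.png

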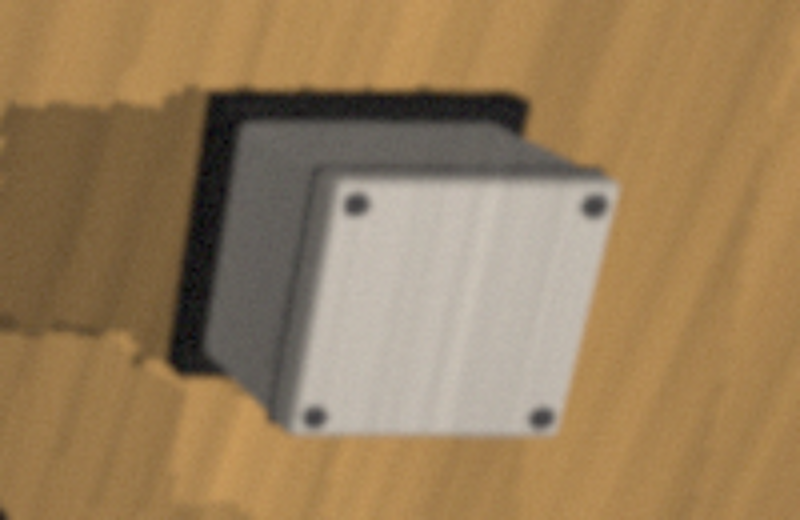

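Filter crop: even stand margins of about 30 px on the left and far sides. Every piece is within about 3 mm of its stand's centre, so I'm handing in.

```bash
python3 -c "
from plant import ctrl
print(ctrl.sign_off())"
```

```text
the job is handed in; nothing more can be done
None
```

I took the pile apart from the top down and set all four pieces on their own stands: load, then filter, meter and tuner. Each was lowered until it touched (14–16 N on the wrist) and then let go. The job was handed in at about 30 s on the robot's clock with the gripper open and clear of everything; no verdict was reported.

| Piece | Offset from stand centre | Angle vs stand | How it was measured |
|---|---|---|---|
| Dummy load | about 1 px in the top view, roughly 2–3 mm | any yaw allowed | socket position by eye |
| Filter box | about 2 mm | within about 1° | top view |
| Power meter | about 2 mm | about 1° | top view |
| Antenna tuner | about 3 mm | under 1° | wrist view |

- **Bystanders:** the mug and handheld radio look unmoved in the last top picture, but I did not measure them.
- **Checks that disagreed:**
  - A colour-mask reading put the load's socket 4 px off; the mask had caught shadowed wood, and the crop showed it where expected.
  - Corners read by eye from the last overview put the filter, meter and tuner tops about 2–3 px (roughly 5 mm) off. The closer measurements in the table did not confirm that.
- **Refused moves:** my first two move calls were rejected because the rows lacked all six fields; nothing moved.

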